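Change a dry-block heater from blanks to tube inserts

ROBOT

A 7-joint arm with a two-finger parallel gripper is mounted at the origin on the work surface. World frame = base frame: x ahead of the robot, y to its left, z up, the work surface at z = 0. Lengths are in m, angles in rad, forces in N, time in s.
With the tool pointing down it reaches from about 0.35 to 0.9 m from the base axis. Payload 8.1 kg.
Tool frame: the origin (TCP) lies between the finger pads; the fingertips stand 11 mm ahead of it and the grasp point (between the pads) lies 8 mm behind it; z points along the fingers, x is the direction in which the jaws open and shut, and the axes are right-handed (so a half turn about z gives the same grasp; the last joint's range is limited). The gripper opens to 85 mm and grips with 20 to 120 N. Pads are 22 mm wide; open, the fingers measure 114 mm over their backs; the gripper's body (76 mm by 85 mm) begins 54 mm behind the grasp point. The pads swing forward as they close: fully open they stand 13 mm farther back than shut.
Start: joints at [1.052, 0.434, 0.025, 1.573, -0.012, 1.134, -0.075], TCP at [0.252, -0.572, 0.206] pointing down, gripper open.
Joint ranges: [-2.62, 2.62], [-0.44, 2.09], [-1.27, 1.32], [0.08, 2.57], [-1.32, 4.46], [0.12, 2], [-2.74, 2.74]. Speed limits (rad/s): [2.22, 2.22, 3.01, 3.01, 3.14, 3.14, 3.14].

INTERFACE

Orientations are given as a unit quaternion [x, y, z, w].
In Python, from rig import arm gives the robot as it stands.
- The arm moves only by the tool drive_tool, never from a script. Its arguments are lists of equal length, an entry for each row: "delta_pos": the shift along the tool's x, y, z normalised to -1 to 1, where 1 is 100 mm, a list of three; "rotation": the turn, a rotation vector about the tool's x, y, z normalised to -1 to 1, where 1 is 30 degrees, a list of three; "fingers": the opening in per cent of the stroke, from 0 (shut) to 100 (fully open). A call has 1 to 5 rows; each row is the pose to reach, as a shift and turn from the pose commanded when the call began, along the tool's axes at that moment; what a row does not reach only later rows make up. A row lasts 1/10 s, in which the tool goes at most 50 mm and 8.59 degrees, less where a joint would pass 70% of its speed; a pose out of reach is approached as far as the arm can. A call with a number of a shift or a turn outside -1 to 1 is refused whole. A call with a gripper value outside its range is refused whole. The fingers move at their own pace and stop on an object; "grip_force" is the grip in N (left out, the last holds). Time passes only in rows, so rows that repeat a pose let the fingers close. It gives the time, the measured TCP pose, the force and the opening at its end, in the units of the state.
- arm.state(): the state, without advancing time (a new reading comes with each control period).
- arm.camera(name): name is "side" or "top"; returns a dict with "frame" (420x560x3 uint8, red, green, blue), "depth" (420x560 float32, m along the optical axis (not along the pixel's ray), 0 where there is no reading), "fx", "fy", "cx", "cy" (pixels), "position" and "orientation" of the camera in the world. Camera axes: x right, y down, z forward; pixel columns grow to the right and rows downward; lengths in m; the calibration is good to about 2 mm. A picture is of the moment at which its call begins.
- arm.job_done(): hands the job in, once; it reports no verdict.
The state is a dict: "clock": time; "q": joint angles; "dq": joint speeds; "joint_torque": joint torques, N m; "eef_pos": TCP position; "orientation": TCP orientation; "force": force on the tool from outside, world axes, zero at the start; "ft_torque": the same for the moment, N m; "opening": finger opening in m.
Only numpy, scipy, OpenCV 4.12 (cv2) and the standard library are available. Lean on these libraries where they do the work, as an engineer would, in place of code of your own. Each camera call takes 0.05 s, during which the arm holds its last target. There are 200 camera calls.

TASK

Get the dry-block heater ready for the next run: lift its clear cover off and stand it upright on the bench, take every black blank out of the pockets and put it in the grey tray, and seat every aluminium insert that stands on the bench in a pocket of the heater, wells up, flat and fully down, one to a pocket. When all of that is done put the cover back squarely over the pockets so that it sits fully down on the heater, and leave the tip box, the jar and the timer where they are.

Things in the scene. Friction and masses are not known exactly. Their poses are not given: they have to be found in the camera images.
- heater: dry-block heater, fixed: white housing 160 (x) x 250 (y) x 55 mm high, origin under its centre, z up; control panel on its -x side (robot side). On its flat deck (z = 55 mm) a collar 61 (x) x 227 (y) mm, 17 mm high (top at 72 mm), centred at x = +35, y = 0, forms three pockets in a row along y, 73 mm apart; walls 8 mm
- pocket1 (a point): centre of the floor of the pocket at heater y = -73 mm; every pocket is 45 mm (heater x) by 65 mm (heater y) inside and 17 mm deep, floor 55 mm above the bench. Any insert fits any pocket, 2.5 mm free on each side.
- pocket2 (a point): centre of the floor of the middle pocket, the same size
- pocket3 (a point): centre of the floor of the pocket at heater y = +73 mm, the same size
- cover: loose clear hood, open below, 77 (x) x 243 (y) x 50 mm high, walls and top 4 mm, 250 g; origin at the centre of its lower edge, z up. On its top a solid black bar handle 14 (x) x 90 (y) mm, from z = 50 to 74 mm. Starts on the heater's deck around the collar, 4 mm free each side, origin at heater (35, 0, 55) mm, axes parallel to the heater's
- tray: open grey tray fixed on the bench, 215 (x) x 110 (y) x 30 mm high outside, walls and floor 5 mm; origin at the centre of its underside, z up
- filler1: a black plastic blank, 40 (x) x 60 (y) x 18 mm high, with a grip rib 12 mm wide (x), 44 mm long (y) and 18 mm high on the middle of its top (36 mm in all), 70 g; origin at the centre of its underside, z up. At the start in pocket 1, axes parallel to the heater's; may be absent (two or three are there).
- filler2: a black plastic blank, 40 (x) x 60 (y) x 18 mm high, with a grip rib 12 mm wide (x), 44 mm long (y) and 18 mm high on the middle of its top (36 mm in all), 70 g; origin at the centre of its underside, z up. At the start in pocket 2, axes parallel to the heater's; may be absent (two or three are there).
- filler3: a black plastic blank, 40 (x) x 60 (y) x 18 mm high, with a grip rib 12 mm wide (x), 44 mm long (y) and 18 mm high on the middle of its top (36 mm in all), 70 g; origin at the centre of its underside, z up. At the start in pocket 3, axes parallel to the heater's; may be absent (two or three are there).
- insert1: an aluminium tube insert, a solid block 40 (x) x 60 (y) x 38 mm high with six shallow dark wells in its top face, about 200 g; origin at the centre of its underside, z up. Stands upright on the bench to the right of the heater at the start, at any angle; may be absent (two or three are there).
- insert2: an aluminium tube insert, a solid block 40 (x) x 60 (y) x 38 mm high with six shallow dark wells in its top face, about 200 g; origin at the centre of its underside, z up. Stands upright on the bench to the right of the heater at the start, at any angle; may be absent (two or three are there).
- insert3: an aluminium tube insert, a solid block 40 (x) x 60 (y) x 38 mm high with six shallow dark wells in its top face, about 200 g; origin at the centre of its underside, z up. Stands upright on the bench to the right of the heater at the start, at any angle; may be absent (two or three are there).
- tipbox: bystander: blue box of pipette tips 85 x 125 x 56 mm high behind the heater; origin under its centre
- jar: bystander: glass jar with a white lid, 80 mm across, 90 mm high; origin under its centre
- timer: bystander: white bench timer 50 x 65 x 24 mm high; origin under its centre
Things that resemble listed ones, but are neither listed nor needed, are in the scene too. What is shaped like the insert3 but orange is not meant.

How it is judged:
By the outcome, as a careful person would: the job done as asked, in the order asked, and still so for the second after the job is handed in, with the robot touching nothing.
Of insert1, insert2, insert3 only 2 to 3 are there at a start; the rules pass over those that are not, and their reading is None.
Of filler1, filler2, filler3 only 2 to 3 are there at a start; the rules pass over those that are not, and their reading is None.
At some moment in a run one of insert1, insert2, insert3 may be knocked a few centimetres aside while the robot is not near it.
It also fails if it takes over 210 s, if anything falls off the work surface, if the arm or the gripper's body presses on something with over 40 N, if the wrist force passes 120 N, or if a joint passes its speed limit or range.

## Working session

There is one attempt and no reset: what is moved stays moved. The work goes in short steps, Python scripts to look and compute and a tool call to move; the robot and the scene stay as the last step left them, time stands still between calls to the robot, and variables do not carry over. Pictures are saved under pics/ and viewed, about 12 in all and at most 16, crops included, and the job is handed in when it is done.

Besides the shell and the picture viewer there is one more tool, called as a command line: name --argument value ..., lists and objects as JSON in quotes. drive_tool: Moves the arm, as the interface text tells. Scaled input: -1 to 1 covers 100 mm each way for a shift and 30 degrees each way for a turn. Its arguments: {"type":"object","properties":{"delta_pos":{"type":"array"},"rotation":{"type":"array"},"fingers":{"type":"array"},"grip_force":{"type":"number"}},"required":["delta_pos","rotation","fingers"]}

```bash
ls; mkdir -p pics; cat > h.py <<'E'
import numpy as np, cv2
from scipy.spatial.transform import Rotation as R
from rig import arm
def cam(n):
    c=arm.camera(n); c['R']=R.from_quat(c['orientation']).as_matrix(); c['p']=np.array(c['position']); return c
def cloud(c):
    d=c['depth']; v,u=np.mgrid[:d.shape[0],:d.shape[1]]
    P=np.dstack([(u-c['cx'])/c['fx']*d,(v-c['cy'])/c['fy']*d,d])
    return P@c['R'].T+c['p']
def onplane(c,u,v,z):
    r=c['R']@np.array([(u-c['cx'])/c['fx'],(v-c['cy'])/c['fy'],1]); return c['p']+r*(z-c['p'][2])/r[2]
def save(c,n,crop=None,s=1):
    f=c['frame'][:,:,::-1]
    if crop: f=f[crop[1]:crop[3],crop[0]:crop[2]]
    cv2.imwrite('pics/'+n,cv2.resize(f,None,fx=s,fy=s,interpolation=cv2.INTER_CUBIC))
def pix(c,P):
    q=c['R'].T@(np.array(P)-c['p']); return q[0]/q[2]*c['fx']+c['cx'],q[1]/q[2]*c['fy']+c['cy']
E
python3 - <<'E'
from h import *
for n in('top','side'):
    c=cam(n); save(c,n+'0.png',s=1.4); print(n,c['p'],c['R'].round(3).tolist(),c['fx'],c['cx'],c['cy'])
    np.save('c_'+n,c,allow_pickle=True)
s=arm.state(); print(s)
E
```

```text
pics
top [ 0.4072439  -0.01932278  1.18170813] [[-0.02, -0.988, 0.156], [-1.0, 0.017, -0.025], [0.022, -0.157, -0.987]] 408.67400648998506 284.3936856504541 209.51589921146294
side [0.4989434  0.72430075 0.9522385 ] [[-0.995, -0.063, 0.076], [-0.097, 0.766, -0.636], [-0.018, -0.64, -0.768]] 483.0779510322968 279.29404491391944 197.34531837292616
{'clock': 0.1, 'q': array([ 1.05244506,  0.43513815,  0.02496168,  1.5739919 , -0.01159389,
        1.13404009, -0.07510234]), 'dq': array([ 0.00104874, -0.00234967,  0.00054881, -0.003602  , -0.00087073,
        0.0009031 ,  0.00092028]), 'joint_torque': array([ 3.25656998e-03, -6.71761537e+01,  1.02791715e+00, -3.16904175e+01,
        1.56574842e-02,  7.28480547e-03,  5.60579338e-05]), 'eef_pos': array([ 0.25217587, -0.57132493,  0.20541926]), 'orientation': array([ 8.37801691e-01, -5.45974187e-01, -6.33213868e-04, -3.34900258e-04]), 'force': array([ 1.24208633,  0.47719456, -0.26248106]), 'ft_torque': array([ 0.03231063,  0.02501165, -0.05478898]), 'opening': 0.0856500628861611}
```

View pics/top0.png

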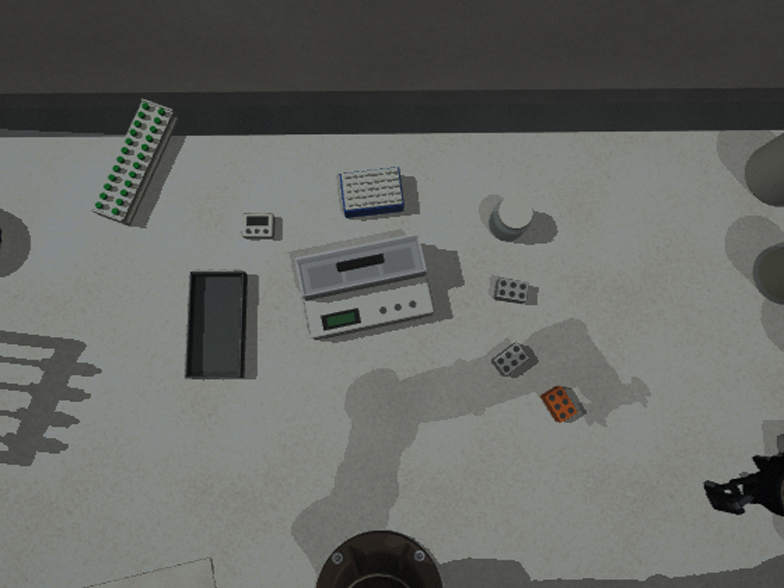

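View pics/side0.png

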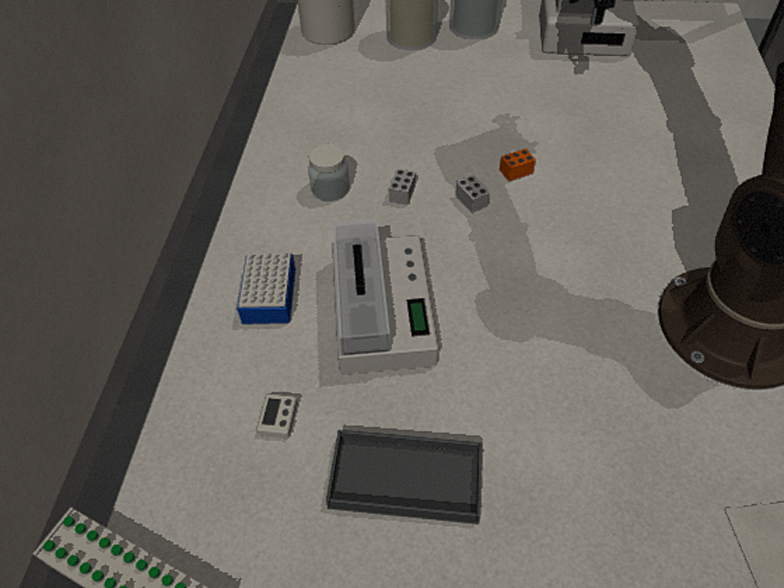

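Top view: the two grey six-well blocks at (512,290) and (512,358) are the inserts. The orange one at (560,404) is the decoy. The heater is at (365,285), handle (360,263), tray (217,325). Next I measure these from the depth images.

```bash
cat >> h.py <<'E'
def rect(P):
    (a,b),(w,h),t=cv2.minAreaRect((P[:,:2]*1000).astype(np.float32)); 
    if w<h: w,h,t=h,w,t+90
    return [round(x,1) for x in (a,b,w,h,(t+90)%180-90)]  # centre mm, long, short, angle of long axis deg
def box(C,lo,hi):
    m=np.all((C>lo)&(C<hi),axis=2); 
    k=cv2.connectedComponentsWithStats(m.astype(np.uint8),connectivity=4)
    return [(C[k[1]==i],k[3][i]) for i in range(1,k[0]) if k[2][i][4]>60]
E
python3 - <<'E'
from h import *
for n in('top','side'):
    c=np.load(f'c_{n}.npy',allow_pickle=True).item(); C=cloud(c); print(n)
    for nm,lo,hi in [('handle',(.3,-.2,.115),(.8,.2,.14)),('coverTop',(.3,-.2,.095),(.8,.2,.112)),('deck',(.3,-.2,.045),(.8,.25,.063)),('ins',(.2,-.4,.03),(.8,-.1,.045)),('tray',(.2,.1,.02),(.8,.45,.036)),('traysfloor',(.2,.2,.002),(.8,.45,.01)),('jar',(.4,-.4,.08),(.9,-.1,.1)),('tip',(.6,-.2,.05),(.9,.15,.065)),('timer',(.5,.1,.018),(.9,.3,.03))]:
        for P,ce in box(C,lo,hi): print(nm,rect(P),'z',np.percentile(P[:,2],[5,50,95]).round(4),len(P),ce.round())
    print('bench',np.median(C[300:340,100:200,2]) )
E
```

```text
top
handle [635.9, 25.7, 88.5, 15.3, -79.7] z [0.1187 0.1283 0.1312] 207 [257. 187.]
coverTop [636.5, 25.4, 243.3, 78.5, -78.9] z [0.1014 0.105  0.1085] 2374 [257. 189.]
deck [784.7, 1.7, 122.9, 41.6, -83.9] z [0.046  0.0497 0.0573] 473 [265. 142.]
deck [561.7, 10.9, 250.5, 78.3, -79.0] z [0.0513 0.0551 0.0589] 2511 [263. 219.]
ins [593.1, -279.9, 60.5, 39.9, 78.8] z [0.0338 0.0378 0.041 ] 298 [366. 207.]
ins [453.0, -270.5, 60.1, 40.4, -54.5] z [0.0338 0.0378 0.0415] 315 [365. 256.]
ins [362.3, -364.6, 61.0, 41.5, 28.0] z [0.0335 0.0378 0.0416] 335 [400. 288.]
tray [739.7, 242.3, 64.4, 47.9, 87.3] z [0.0206 0.0231 0.0267] 305 [184. 160.]
tray [534.7, 321.7, 212.4, 111.6, -0.8] z [0.0218 0.0291 0.0329] 541 [153. 232.]
traysfloor [535.8, 325.9, 202.3, 97.2, -0.9] z [0.0025 0.0053 0.0088] 2149 [154. 232.]
jar [741.3, -282.7, 68.0, 67.8, -64.0] z [0.0858 0.0898 0.0931] 485 [368. 151.]
tip [832.5, -21.7, 48.5, 28.7, -79.6] z [0.0503 0.0526 0.0602] 73 [272. 125.]
tip [600.9, -49.7, 114.9, 23.0, -78.6] z [0.052  0.0554 0.0622] 199 [290. 201.]
timer [739.5, 241.8, 65.8, 48.0, 87.8] z [0.019
[... 1161 characters left out ...]
[0.0022 0.0051 0.0093] 76 [310. 370.]
jar [740.7, -282.9, 70.5, 67.3, -45.0] z [0.0834 0.0912 0.0941] 398 [233. 112.]
tip [605.2, -61.5, 96.3, 15.3, -83.6] z [0.0532 0.0562 0.0589] 114 [274. 180.]
tip [687.3, -17.4, 143.2, 4.2, -79.0] z [0.0518 0.0551 0.0583] 74 [239. 196.]
tip [806.0, 2.2, 120.3, 77.6, -84.4] z [0.0502 0.0527 0.0587] 863 [189. 199.]
tip [653.7, 116.7, 109.7, 47.9, -48.4] z [0.0514 0.0558 0.0632] 167 [250. 247.]
timer [578.3, 138.9, 154.4, 5.8, 10.9] z [0.0188 0.0245 0.0296] 200 [276. 260.]
timer [740.7, 241.6, 66.0, 50.1, 89.0] z [0.0194 0.0228 0.026 ] 623 [197. 295.]
timer [569.4, 268.5, 137.5, 13.9, 3.8] z [0.0187 0.0251 0.0296] 210 [275. 313.]
bench 0.0010759511901268226
```

```bash
cat >> h.py <<'E'
def plan(x,y,z,yaw,n=None,dec=2,start=None):
    """calls (tool-frame units) from the measured pose to TCP (mm) with tool x at yaw (deg), tool down"""
    s=arm.state(); p=np.array(s['eef_pos']); r=R.from_quat(s['orientation'])
    if start is not None: p=np.array(start[:3])/1000; r=R.from_euler('z',start[3],degrees=True)*R.from_euler('x',180,degrees=True)
    T=np.array([x,y,z])/1000; G=R.from_euler('z',yaw,degrees=True)*R.from_euler('x',180,degrees=True)
    w=(r.inv()*G).as_rotvec(degrees=True); d=T-p
    k=n or max(1,int(np.ceil(max(np.linalg.norm(d)/.098,np.linalg.norm(w)/29))))
    print('from',(p*1000).round(1),'turn',w.round(1),'calls',k)
    for i in range(k):
        f=1/(k-i)
        w=(r.inv()*G).as_rotvec(degrees=True)*f; t=r.inv().apply((T-p)*f)
        a=np.round(t*10,dec); b=np.round(w/30,dec); print(a.tolist(),b.tolist())
        p=p+r.apply(a/10); r=r*R.from_rotvec(b*30,degrees=True)
    print('end',(p*1000).round(1))
E
python3 - <<'E'
from h import *
plan(636,24.5,200,11)
E
```

```text
from [ 252.2 -571.3  205.4] turn [ -0.    0.1 -77.2] calls 8
[-0.49, -0.74, 0.01] [-0.0, 0.0, -0.32]
[-0.36, -0.81, 0.01] [-0.0, 0.0, -0.32]
[-0.22, -0.86, 0.01] [-0.0, 0.0, -0.32]
[-0.07, -0.88, 0.01] [-0.0, 0.0, -0.32]
[0.08, -0.88, 0.0] [-0.0, 0.0, -0.32]
[0.22, -0.86, 0.01] [-0.0, 0.0, -0.32]
[0.37, -0.81, 0.0] [-0.0, 0.0, -0.33]
[0.5, -0.73, 0.01] [-0.0, 0.0, -0.32]
end [636.4  24.7 199.9]
```

drive_tool --delta_pos '[[-0.49,-0.74,0.01],[-0.49,-0.74,0.01],[-0.49,-0.74,0.01],[-0.49,-0.74,0.01]]' --rotation '[[0,0,-0.32],[0,0,-0.32],[0,0,-0.32],[0,0,-0.32]]' --fingers '[100,100,100,100]'

```text
clock: 0.5
eef_pos: [0.3009, -0.4963, 0.205]
orientation: [0.881, -0.473, -0.0, -0.0]
force: [-0.4, -0.4, -0.3]
opening: 0.0854
```

drive_tool --delta_pos '[[-0.36,-0.81,0.01],[-0.36,-0.81,0.01],[-0.36,-0.81,0.01],[-0.36,-0.81,0.01]]' --rotation '[[0,0,-0.32],[0,0,-0.32],[0,0,-0.32],[0,0,-0.32]]' --fingers '[100,100,100,100]'

```text
clock: 0.9
eef_pos: [0.3478, -0.423, 0.2041]
orientation: [0.917, -0.399, -0.0, 0.0]
force: [-0.5, -0.2, -0.3]
opening: 0.0856
```

drive_tool --delta_pos '[[-0.22,-0.86,0.01],[-0.22,-0.86,0.01],[-0.22,-0.86,0.01],[-0.22,-0.86,0.01]]' --rotation '[[0,0,-0.32],[0,0,-0.32],[0,0,-0.32],[0,0,-0.32]]' --fingers '[100,100,100,100]'

```text
clock: 1.3
eef_pos: [0.3954, -0.349, 0.2031]
orientation: [0.947, -0.321, -0.0, 0.0]
force: [0.3, -0.3, -0.2]
opening: 0.0855
```

drive_tool --delta_pos '[[-0.07,-0.88,0.01],[-0.07,-0.88,0.01],[-0.07,-0.88,0.01],[-0.07,-0.88,0.01]]' --rotation '[[0,0,-0.32],[0,0,-0.32],[0,0,-0.32],[0,0,-0.32]]' --fingers '[100,100,100,100]'

```text
clock: 1.7
eef_pos: [0.4432, -0.2753, 0.2019]
orientation: [0.97, -0.241, -0.0, 0.0]
force: [-0.0, -0.3, 0.6]
opening: 0.0849
```

drive_tool --delta_pos '[[0.08,-0.88,0],[0.08,-0.88,0],[0.08,-0.88,0],[0.08,-0.88,0]]' --rotation '[[0,0,-0.32],[0,0,-0.32],[0,0,-0.32],[0,0,-0.32]]' --fingers '[100,100,100,100]'

```text
clock: 2.1
eef_pos: [0.4914, -0.2014, 0.2019]
orientation: [0.987, -0.159, -0.0, 0.0]
force: [-0.9, -0.5, -0.0]
opening: 0.0858
```

drive_tool --delta_pos '[[0.22,-0.86,0.01],[0.22,-0.86,0.01],[0.22,-0.86,0.01],[0.22,-0.86,0.01]]' --rotation '[[0,0,-0.32],[0,0,-0.32],[0,0,-0.32],[0,0,-0.32]]' --fingers '[100,100,100,100]'

```text
clock: 2.5
eef_pos: [0.5392, -0.1268, 0.2007]
orientation: [0.997, -0.076, -0.0, 0.001]
force: [0.2, -0.4, -0.8]
opening: 0.0851
```

drive_tool --delta_pos '[[0.37,-0.81,0],[0.37,-0.81,0],[0.37,-0.81,0],[0.37,-0.81,0]]' --rotation '[[0,0,-0.33],[0,0,-0.33],[0,0,-0.33],[0,0,-0.33]]' --fingers '[100,100,100,100]'

```text
clock: 2.9
eef_pos: [0.5879, -0.0524, 0.2007]
orientation: [1.0, 0.01, -0.001, 0.001]
force: [-0.5, -0.2, -0.2]
opening: 0.0851
```

drive_tool --delta_pos '[[0.5,-0.73,0.01],[0.5,-0.73,0.01],[0.5,-0.73,0.01],[0.5,-0.73,0.01]]' --rotation '[[0,0,-0.32],[0,0,-0.32],[0,0,-0.32],[0,0,-0.32]]' --fingers '[100,100,100,100]'

```text
clock: 3.3
eef_pos: [0.6364, 0.0216, 0.1996]
orientation: [0.996, 0.094, -0.001, 0.001]
force: [-0.4, -0.6, -0.2]
opening: 0.0853
```

```bash
python3 - <<'E'
from h import *
print(arm.state()['clock'],arm.state()['q'])
plan(635.8,24.5,120,11)
E
```

```text
3.3 [ 0.18489498  0.50549788 -0.46227475  1.51901612  0.23792112  1.17430641
 -0.1322414 ]
from [636.4  21.6 199.6] turn [ 0.1  0.1 -0.2] calls 1
[0.0, -0.03, 0.8] [0.0, 0.0, -0.01]
end [635.7  24.4 119.6]
```

drive_tool --delta_pos '[[0,-0.03,0.2],[0,-0.03,0.4],[0,-0.03,0.6],[0,-0.03,0.8],[0,-0.03,0.8]]' --rotation '[[0,0,-0.01],[0,0,-0.01],[0,0,-0.01],[0,0,-0.01],[0,0,-0.01]]' --fingers '[50,50,50,50,50]'

```text
clock: 3.8
eef_pos: [0.6336, 0.0226, 0.1174]
orientation: [0.995, 0.095, -0.003, 0.001]
force: [-0.1, -0.4, 0.8]
opening: 0.0427
```

drive_tool --delta_pos '[[0,0,0],[0,0,0],[0,0,0],[0,0,0],[0,0,0]]' --rotation '[[0,0,0],[0,0,0],[0,0,0],[0,0,0],[0,0,0]]' --fingers '[0,0,0,0,0]' --grip_force 60

```text
clock: 4.3
eef_pos: [0.6363, 0.0272, 0.1206]
orientation: [0.995, 0.098, 0.0, 0.0]
force: [-0.0, 0.3, 0.3]
opening: 0.0003
```

drive_tool --delta_pos '[[0,0,0],[0,0,0],[0,0,0],[0,0,0],[0,0,0]]' --rotation '[[0,0,0],[0,0,0],[0,0,0],[0,0,0],[0,0,0]]' --fingers '[0,0,0,0,0]'

```text
clock: 4.8
eef_pos: [0.6361, 0.0271, 0.1201]
orientation: [0.995, 0.098, -0.0, 0.0]
force: [-0.3, -0.1, -0.5]
opening: -0.0
```

drive_tool --delta_pos '[[0,0,-0.05],[0,0,-0.1],[0,0,-0.15],[0,0,-0.2],[0,0,-0.25]]' --rotation '[[0,0,0],[0,0,0],[0,0,0],[0,0,0],[0,0,0]]' --fingers '[0,0,0,0,0]'

```text
clock: 5.3
eef_pos: [0.6362, 0.0272, 0.1457]
orientation: [0.995, 0.098, 0.0, 0.0]
force: [-0.3, 0.2, -0.4]
opening: -0.0
```

```bash
python3 - <<'E'
from h import *
c=cam('side'); save(c,'lift.png',(180,100,360,290),3)
print(arm.state())
E
```

```text
{'clock': 5.35, 'q': array([ 0.17349335,  0.54982578, -0.4557322 ,  1.58574867,  0.26606648,
        1.06654771, -0.15716294]), 'dq': array([-0.00033195,  0.00415258,  0.0007144 ,  0.00473465,  0.00546717,
       -0.02124228, -0.00326139]), 'joint_torque': array([ 2.08097929e-01, -6.76152635e+01, -6.73759237e+00, -2.77102572e+01,
        5.29899658e-02, -7.34782079e-02, -4.03643365e-02]), 'eef_pos': array([0.63663157, 0.0272479 , 0.1465735 ]), 'orientation': array([9.95213236e-01, 9.77244224e-02, 7.42370268e-04, 2.77823673e-05]), 'force': array([0.19021562, 0.44680535, 0.68986748]), 'ft_torque': array([-0.00852914, -0.07640278,  0.02201945]), 'opening': -0.0003006302201808787}
```

View pics/lift.png

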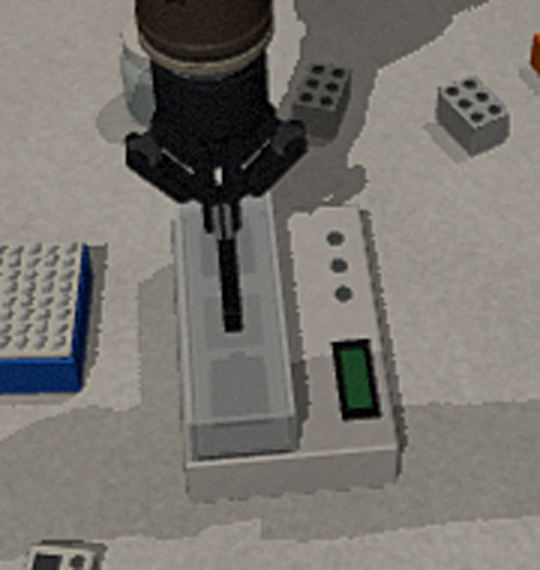

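```bash
python3 - <<'E'
from h import *
for n in('side','top'):
    c=cam(n); C=cloud(c)
    for z in (.135,.147,.2): print(n,z,np.array(pix(c,(.6366,.0272,z))).round(1))
    print('handle',[rect(P)+[P[:,2].max().round(4)] for P,_ in box(C,(.55,-.1,.115),(.72,.12,.135))])
    print('cover',[rect(P)+[P[:,2].max().round(4)] for P,_ in box(C,(.55,-.15,.095),(.75,.17,.112))])
    # gripper points: lowest
    for z in np.arange(.135,.2,.01):
        m=np.all((C>(.5,-.15,z))&(C<(.75,.2,z+.01)),axis=2)
        if m.sum()>5: print(round(z,3),m.sum(),(C[m].mean(0)*1000).round(),(C[m].min(0)*1000).round(),(C[m].max(0)*1000).round())
E
```

```text
side 0.135 [255.1 188.5]
side 0.147 [254.8 185. ]
side 0.2 [253.4 168.6]
handle [[634.5, 29.0, 82.2, 13.8, -79.3, np.float64(0.1334)]]
cover [[633.4, 35.1, 223.7, 77.0, -79.0, np.float64(0.1119)]]
0.175 31 [636.  35. 182.] [625.  30. 175.] [648.  40. 185.]
0.185 36 [635.  34. 190.] [623.  29. 186.] [648.  41. 195.]
0.195 42 [637.  34. 200.] [624.  29. 195.] [649.  38. 205.]
top 0.135 [256.  185.9]
top 0.147 [255.8 184.9]
top 0.2 [254.8 180.2]
handle []
cover [[619.5, 111.8, 78.0, 67.8, 11.3, np.float64(0.1117)]]
```

```bash
python3 - <<'E'
from h import *
c=cam('side'); C=cloud(c)
for r in range(160,192): print(r,[ (int(1000*C[r,u,1]),int(1000*C[r,u,2]),int(c['frame'][r,u].mean())) for u in range(248,262,2)])
save(c,'tip.png',(225,140,285,200),10)
E
```

```text
160 [(44, 243, 20), (42, 241, 4), (-90, 103, 118), (19, 218, 0), (39, 239, 22), (39, 240, 18), (40, 241, 10)]
161 [(44, 240, 14), (43, 240, 11), (-85, 105, 75), (24, 220, 4), (39, 236, 16), (41, 239, 14), (37, 235, 10)]
162 [(39, 232, 12), (39, 233, 1), (24, 217, 2), (25, 218, 17), (37, 231, 16), (33, 227, 15), (34, 229, 1)]
163 [(39, 229, 20), (36, 226, 13), (28, 218, 0), (29, 219, 12), (35, 226, 15), (34, 226, 20), (33, 225, 12)]
164 [(38, 225, 12), (36, 223, 18), (28, 215, 7), (31, 219, 14), (36, 224, 18), (34, 222, 8), (27, 215, 9)]
165 [(38, 222, 14), (39, 223, 10), (34, 219, 2), (33, 217, 19), (35, 221, 20), (38, 224, 20), (29, 215, 18)]
166 [(38, 219, 17), (38, 219, 24), (36, 217, 5), (31, 212, 18), (33, 215, 20), (35, 218, 12), (33, 215, 81)]
167 [(40, 217, 15), (41, 219, 15), (39, 217, 17), (29, 207, 24), (35, 214, 17), (34, 213, 2), (-65, 107, 118)]
168 [(37, 211, 17), (39, 214, 16), (34, 209, 49), (35, 211, 64), (35, 210, 40), (33, 209, 2), (-65, 103, 119)]
169 [(33, 204, 0), (32, 203, 49), (37, 209, 82), (35, 208, 53), (33, 205, 82), (29, 201, 10), (-60, 105, 109)]
170 [(
[... 1746 characters left out ...]
, 11), (10, 128, 28), (-10, 104, 110)]
186 [(-3, 106, 106), (-3, 106, 110), (-3, 107, 108), (13, 127, 1), (14, 128, 8), (14, 129, 32), (-6, 105, 112)]
187 [(-2, 103, 103), (-3, 103, 107), (0, 108, 104), (19, 130, 8), (18, 130, 14), (15, 127, 30), (-2, 106, 113)]
188 [(0, 104, 103), (0, 104, 104), (3, 108, 111), (23, 131, 3), (20, 128, 10), (21, 130, 18), (0, 106, 111)]
189 [(6, 107, 104), (4, 105, 106), (2, 103, 105), (24, 129, 7), (23, 128, 5), (24, 130, 15), (3, 106, 114)]
190 [(8, 105, 105), (7, 106, 105), (8, 106, 107), (29, 131, 10), (25, 128, 9), (28, 132, 21), (5, 104, 113)]
191 [(11, 106, 106), (11, 106, 108), (10, 105, 108), (28, 128, 6), (30, 130, 20), (31, 132, 13), (6, 102, 129)]
```

View pics/tip.png

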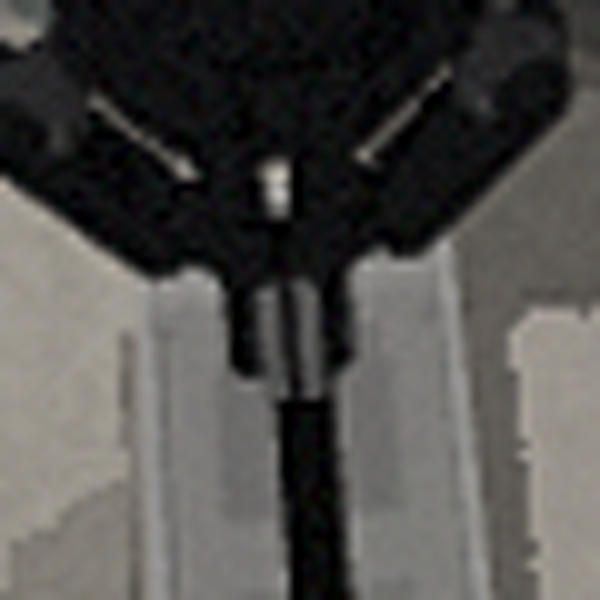

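The fingertips show at z≈0.176 (crop y≈380) while the reported TCP z is 0.147. The tips are therefore about 29 mm above the reported TCP, not 11 mm ahead of it, and the fingers closed above the handle. I'll use the measured offset and check it again at each grasp.

drive_tool --delta_pos '[[0,0.02,0],[0,0.02,0],[0,0.02,0],[0,0.02,0.1],[0,0.02,0.2]]' --rotation '[[0,0,0],[0,0,0],[0,0,0],[0,0,0],[0,0,0]]' --fingers '[60,60,60,60,60]'

```text
clock: 6.0
eef_pos: [0.6365, 0.0252, 0.1243]
orientation: [0.995, 0.098, 0.0, 0.0]
force: [-0.3, 0.2, -0.8]
opening: 0.0512
```

drive_tool --delta_pos '[[0,0,0.1],[0,0,0.2],[0,0,0.3],[0,0,0.4],[0,0,0.45]]' --rotation '[[0,0,0],[0,0,0],[0,0,0],[0,0,0],[0,0,0]]' --fingers '[60,60,60,60,60]'

```text
clock: 6.5
eef_pos: [0.6359, 0.0251, 0.0787]
orientation: [0.995, 0.098, -0.001, 0.0]
force: [-0.6, -0.6, 0.0]
opening: 0.0513
```

drive_tool --delta_pos '[[0,0,0],[0,0,0],[0,0,0],[0,0,0],[0,0,0]]' --rotation '[[0,0,0],[0,0,0],[0,0,0],[0,0,0],[0,0,0]]' --fingers '[0,0,0,0,0]'

```text
clock: 7.0
eef_pos: [0.6369, 0.0253, 0.0807]
orientation: [0.995, 0.098, 0.001, 0.0]
force: [0.2, 0.3, 2.4]
opening: 0.0127
```

drive_tool --delta_pos '[[0,0,0],[0,0,0],[0,0,0],[0,0,0],[0,0,0]]' --rotation '[[0,0,0],[0,0,0],[0,0,0],[0,0,0],[0,0,0]]' --fingers '[0,0,0,0,0]'

```text
clock: 7.5
eef_pos: [0.6369, 0.0253, 0.0806]
orientation: [0.995, 0.098, 0.0, 0.0]
force: [-0.5, -0.4, 6.0]
opening: 0.0129
```

```bash
python3 - <<'E'
from h import *
c=cam('side'); C=cloud(c); save(c,'grip1.png',(225,140,285,220),8)
s=arm.state(); print(s['eef_pos'],s['force'],s['opening'])
plan(400,15,s['eef_pos'][2]*1000,11)
E
```

```text
[0.63691284 0.02529116 0.08066988] [0.14841508 0.26946899 5.80323586] 0.012615462441501918
from [636.9  25.3  80.7] turn [ 0.  -0.1  0.2] calls 3
[-0.78, -0.12, -0.0] [0.0, -0.0, 0.0]
[-0.78, -0.12, -0.0] [0.0, -0.0, 0.0]
[-0.78, -0.12, -0.0] [0.0, -0.0, 0.01]
end [400.4  15.1  80.4]
```

View pics/grip1.png

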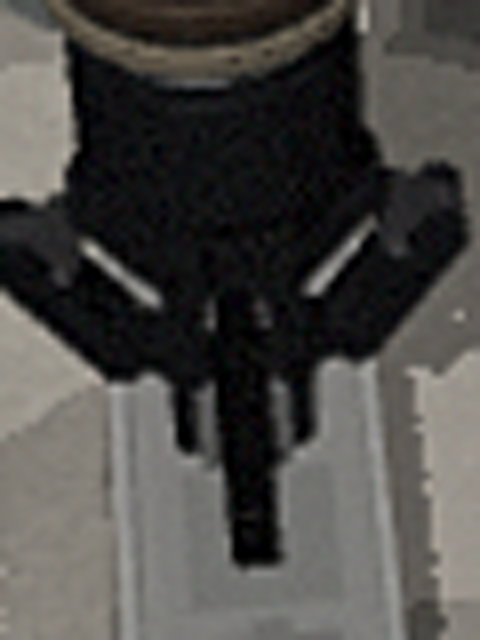

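Grip confirmed on the handle (opening 12.7 mm, fingers either side of the black bar). Next I lift it and carry it to open bench in front of the heater.

drive_tool --delta_pos '[[0,0,-0.1],[0,0,-0.2],[0,0,-0.3],[0,0,-0.4],[0,0,-0.5]]' --rotation '[[0,0,0],[0,0,0],[0,0,0],[0,0,0],[0,0,0]]' --fingers '[0,0,0,0,0]'

```text
clock: 8.05
eef_pos: [0.6365, 0.0252, 0.1311]
orientation: [0.995, 0.098, 0.0, 0.0]
force: [0.0, -0.4, -2.8]
opening: 0.0128
```

drive_tool --delta_pos '[[-0.15,-0.02,0],[-0.3,-0.05,0],[-0.45,-0.07,0],[-0.6,-0.1,0],[-0.78,-0.12,0]]' --rotation '[[0,0,0],[0,0,0],[0,0,0],[0,0,0],[0,0,0]]' --fingers '[0,0,0,0,0]'

```text
clock: 8.55
eef_pos: [0.5574, 0.022, 0.1308]
orientation: [0.995, 0.098, 0.0, -0.0]
force: [-0.6, 0.4, -2.8]
opening: 0.0127
```

drive_tool --delta_pos '[[-0.15,-0.02,0],[-0.3,-0.05,0],[-0.45,-0.07,0],[-0.6,-0.1,0],[-0.78,-0.12,0]]' --rotation '[[0,0,0],[0,0,0],[0,0,0],[0,0,0],[0,0,0]]' --fingers '[0,0,0,0,0]'

```text
clock: 9.05
eef_pos: [0.4787, 0.0186, 0.1308]
orientation: [0.995, 0.098, 0.001, 0.0]
force: [0.1, 0.3, -2.8]
opening: 0.0127
```

drive_tool --delta_pos '[[-0.15,-0.02,0],[-0.3,-0.05,0],[-0.45,-0.07,0],[-0.6,-0.1,0],[-0.78,-0.12,0]]' --rotation '[[0,0,0],[0,0,0],[0,0,0],[0,0,0],[0,0,0]]' --fingers '[0,0,0,0,0]'

```text
clock: 9.55
eef_pos: [0.3999, 0.0152, 0.1308]
orientation: [0.995, 0.098, 0.001, 0.0]
force: [0.7, -0.3, -2.4]
opening: 0.0125
```

```bash
python3 - <<'E'
from h import *
c=cam('side'); C=cloud(c); save(c,'carry.png',(180,60,480,340),2)
s=arm.state(); print(s['eef_pos'],s['force'],s['opening'],s['q'],C[:,:,2].max())
print([rect(P)+[np.median(P[:,2]).round(4)] for P,_ in box(C,(.32,-.15,.08),(.5,.17,.172))])
E
```

```text
[0.39613269 0.0146392  0.13025968] [-6.14029079 -0.74012304 -3.7973689 ] 0.012881308283728398 [ 0.30699638  0.21024926 -0.54627221  2.15507936  0.15079954  0.81441828
 -0.1370995 ] 0.9522385045743401
[[400.3, 13.7, 249.5, 79.6, -79.0, np.float64(0.1551)]]
```

View pics/carry.png

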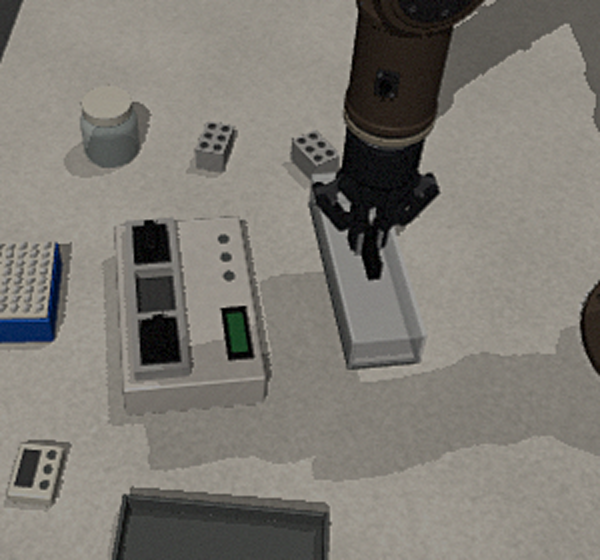

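The cover is held level. Black blanks sit in the two end pockets (crop (150,243) and (160,338)) and the middle pocket is empty. There are two inserts on the bench.

drive_tool --delta_pos '[[0,0,0.1],[0,0,0.3],[0,0,0.5],[0,0,0.7],[0,0,0.9]]' --rotation '[[0,0,0],[0,0,0],[0,0,0],[0,0,0],[0,0,0]]' --fingers '[0,0,0,0,0]'

```text
clock: 10.1
eef_pos: [0.4009, 0.0153, 0.0392]
orientation: [0.995, 0.098, 0.001, -0.0]
force: [0.0, -0.4, -3.0]
opening: 0.0127
```

drive_tool --delta_pos '[[0,0,0.04],[0,0,0.08],[0,0,0.11],[0,0,0.13],[0,0,0.14]]' --rotation '[[0,0,0],[0,0,0],[0,0,0],[0,0,0],[0,0,0]]' --fingers '[0,0,0,0,0]'

```text
clock: 10.6
eef_pos: [0.4004, 0.0149, 0.0264]
orientation: [0.995, 0.098, 0.0, 0.0]
force: [-0.1, 0.3, -2.6]
opening: 0.0126
```

```bash
python3 - <<'E'
from h import *
c=cam('side'); C=cloud(c)
s=arm.state(); print(s['eef_pos'],s['force'],s['opening'])
print([rect(P)+[np.median(P[:,2]).round(4)] for P,_ in box(C,(.32,-.15,.04),(.47,.17,.059))])
E
```

```text
[0.40027986 0.01493781 0.02632104] [ 1.20692599  0.12374021 -3.43398094] 0.012860417931926027
[[448.2, -91.2, 39.4, 27.2, 65.7, np.float64(0.052)], [394.4, 48.6, 176.5, 78.4, -78.9, np.float64(0.0515)]]
```

drive_tool --delta_pos '[[0,0,0.01],[0,0,0.02],[0,0,0.02],[0,0,0.02],[0,0,0.02]]' --rotation '[[0,0,0],[0,0,0],[0,0,0],[0,0,0],[0,0,0]]' --fingers '[0,0,0,0,0]'

```text
clock: 11.15
eef_pos: [0.4003, 0.0149, 0.0255]
orientation: [0.995, 0.098, 0.001, 0.001]
force: [-6.6, -1.6, 26.4]
opening: 0.0128
```

drive_tool --delta_pos '[[0,0,0],[0,0,0],[0,0,0],[0,0,0],[0,0,0]]' --rotation '[[0,0,0],[0,0,0],[0,0,0],[0,0,0],[0,0,0]]' --fingers '[50,50,50,50,50]'

```text
clock: 11.65
eef_pos: [0.4, 0.015, 0.024]
orientation: [0.995, 0.098, -0.0, -0.0]
force: [1.2, -0.3, -0.6]
opening: 0.0428
```

drive_tool --delta_pos '[[0,0,-0.1],[0,0,-0.3],[0,0,-0.5],[0,0,-0.75],[0,0,-1]]' --rotation '[[0,0,0],[0,0,0],[0,0,0],[0,0,0],[0,0,0]]' --fingers '[50,50,50,50,50]'

```text
clock: 12.15
eef_pos: [0.3996, 0.0152, 0.1256]
orientation: [0.995, 0.098, -0.0, -0.0]
force: [0.3, 0.1, -0.6]
opening: 0.0427
```

```bash
python3 - <<'E'
from h import *
for n in('side','top'):
    c=cam(n); C=cloud(c); print(n)
    for nm,lo,hi in [('rib',(.55,-.15,.082),(.75,.17,.1)),('collar+body',(.55,-.2,.066),(.75,.2,.079)),('cover',(.3,-.2,.04),(.5,.2,.058)),('ins',(.2,-.4,.03),(.65,-.15,.045))]:
        for P,ce in box(C,lo,hi): print(nm,rect(P),'z',np.percentile(P[:,2],[5,50,95]).round(4),len(P))
s=arm.state(); print(s['eef_pos'],s['force'],s['opening'])
plan(649.8,-47.2,s['eef_pos'][2]*1000,11)
E
```

```text
side
rib [649.7, -47.2, 46.0, 11.8, -78.5] z [0.0835 0.0919 0.0949] 83
rib [621.2, 94.3, 46.8, 11.9, -79.2] z [0.0836 0.0913 0.0944] 102
collar+body [635.6, 23.3, 232.3, 61.0, -79.0] z [0.0697 0.0733 0.0764] 1372
cover [400.7, 13.4, 248.3, 79.0, -78.8] z [0.0468 0.0508 0.0537] 2509
ins [592.7, -280.6, 64.7, 40.9, 80.0] z [0.0313 0.0392 0.0427] 254
ins [452.2, -271.6, 62.7, 42.7, -55.4] z [0.0323 0.0389 0.0426] 267
top
rib [650.1, -45.9, 43.3, 12.1, -80.2] z [0.0862 0.0907 0.094 ] 77
rib [622.1, 96.6, 43.5, 12.6, -78.1] z [0.0854 0.0905 0.0932] 80
collar+body [636.3, 25.4, 227.0, 62.1, -79.0] z [0.0683 0.0724 0.0761] 1191
cover [419.6, -74.5, 77.1, 60.2, 11.6] z [0.0466 0.05   0.0532] 574
ins [592.8, -280.1, 61.3, 40.3, 78.9] z [0.0339 0.0378 0.0413] 299
ins [452.9, -270.4, 60.0, 39.9, -54.5] z [0.0345 0.0379 0.0415] 311
ins [362.5, -365.0, 60.4, 41.0, 29.5] z [0.0338 0.0376 0.0411] 331
[0.40185936 0.01540645 0.12726205] [-0.1837849  -0.27230194 -0.03876872] 0.04270033145471674
from [401.9  15.4 127.3] turn [ 0.1 -0.3  0.2] calls 3
[0.77, 0.37, 0.0] [0.0, -0.0, 0.0]
[0.77, 0.36, 0.01] [0.0, -0.0, 0.0]
[0.77, 0.37, 0.0] [0.0, -0.01, 0.01]
end [649.8 -47.5 127.6]
```

Cover stands at (400.7, 13.4), top at 50 mm, upright on the bench. The ribs and pockets match the layout. Next is blank 1.

drive_tool --delta_pos '[[0.4,0.19,0],[0.77,0.37,0],[0.77,0.37,0],[0.77,0.37,0]]' --rotation '[[0,0,0],[0,0,0],[0,0,0],[0,0,0]]' --fingers '[60,60,60,60]'

```text
clock: 12.65
eef_pos: [0.4826, -0.0063, 0.1235]
orientation: [0.995, 0.097, -0.001, -0.0]
force: [-1.5, -0.8, 0.4]
opening: 0.0511
```

drive_tool --delta_pos '[[0.4,0.18,0],[0.77,0.36,0],[0.77,0.36,0],[0.77,0.36,0]]' --rotation '[[0,0,0],[0,0,0],[0,0,0],[0,0,0]]' --fingers '[60,60,60,60]'

```text
clock: 13.05
eef_pos: [0.5642, -0.0263, 0.1235]
orientation: [0.995, 0.098, -0.001, -0.0]
force: [-0.9, 0.0, 0.6]
opening: 0.0513
```

drive_tool --delta_pos '[[0.4,0.18,0],[0.77,0.37,0],[0.77,0.37,0],[0.77,0.37,0]]' --rotation '[[0,0,0],[0,0,0],[0,0,0],[0,0,0]]' --fingers '[60,60,60,60]'

```text
clock: 13.45
eef_pos: [0.6466, -0.0472, 0.1236]
orientation: [0.995, 0.098, -0.001, -0.0]
force: [-0.3, 0.8, 0.5]
opening: 0.0513
```

drive_tool --delta_pos '[[0,0,0.3],[0,0,0.5],[0,0,0.65],[0,0,0.74],[0,0,0.76]]' --rotation '[[0,0,0],[0,0,0],[0,0,0],[0,0,0],[0,0,0]]' --fingers '[60,60,60,60,60]'

```text
clock: 13.95
eef_pos: [0.6468, -0.0477, 0.0475]
orientation: [0.995, 0.098, -0.001, -0.0]
force: [-0.8, -0.3, 0.3]
opening: 0.0511
```

drive_tool --delta_pos '[[0,0,0],[0,0,0],[0,0,0],[0,0,0],[0,0,0]]' --rotation '[[0,0,0],[0,0,0],[0,0,0],[0,0,0],[0,0,0]]' --fingers '[0,0,0,0,0]' --grip_force 50

```text
clock: 14.45
eef_pos: [0.6487, -0.0479, 0.0492]
orientation: [0.995, 0.098, 0.001, 0.0]
force: [-0.9, 0.2, 5.5]
opening: 0.0108
```

drive_tool --delta_pos '[[0,0,0],[0,0,0],[0,0,0],[0,0,0],[0,0,0]]' --rotation '[[0,0,0],[0,0,0],[0,0,0],[0,0,0],[0,0,0]]' --fingers '[0,0,0,0,0]'

```text
clock: 14.95
eef_pos: [0.6488, -0.0479, 0.0492]
orientation: [0.995, 0.098, 0.001, 0.0]
force: [-0.3, -0.3, 6.3]
opening: 0.0111
```

```bash
python3 - <<'E'
from h import *
plan(580,321,118,11,start=(649.5,-47.7,118,11))
plan(622,95.5,118,11,start=(580,321,118,11))
plan(490,321,118,11,start=(622,95.5,118,11))
E
```

```text
from [649.5 -47.7 118. ] turn [0. 0. 0.] calls 4
[0.01, -0.94, -0.0] [0.0, 0.0, 0.0]
[0.0, -0.94, -0.0] [0.0, 0.0, 0.0]
[0.01, -0.94, -0.0] [0.0, 0.0, 0.0]
[0.0, -0.93, -0.0] [0.0, 0.0, 0.0]
end [579.9 320.8 118. ]
from [580. 321. 118.] turn [0. 0. 0.] calls 3
[-0.01, 0.76, 0.0] [0.0, 0.0, 0.0]
[-0.0, 0.77, 0.0] [0.0, 0.0, 0.0]
[-0.01, 0.76, 0.0] [0.0, 0.0, 0.0]
end [621.7  95.8 118. ]
from [622.   95.5 118. ] turn [0. 0. 0.] calls 3
[-0.29, -0.82, -0.0] [0.0, 0.0, 0.0]
[-0.29, -0.82, -0.0] [0.0, 0.0, 0.0]
[-0.29, -0.83, -0.0] [0.0, 0.0, 0.0]
end [489.5 321.4 118. ]
```

drive_tool --delta_pos '[[0,0,-0.1],[0,0,-0.2],[0,0,-0.35],[0,0,-0.5],[0,0,-0.7]]' --rotation '[[0,0,0],[0,0,0],[0,0,0],[0,0,0],[0,0,0]]' --fingers '[0,0,0,0,0]'

```text
clock: 15.45
eef_pos: [0.6477, -0.048, 0.1194]
orientation: [0.995, 0.098, -0.0, 0.0]
force: [0.5, -0.4, -1.0]
opening: 0.0108
```

drive_tool --delta_pos '[[0,-0.2,0],[0,-0.4,0],[0,-0.6,0],[0,-0.8,0],[0,-0.94,0]]' --rotation '[[0,0,0],[0,0,0],[0,0,0],[0,0,0],[0,0,0]]' --fingers '[0,0,0,0,0]'

```text
clock: 15.95
eef_pos: [0.6296, 0.0461, 0.1194]
orientation: [0.995, 0.098, 0.001, -0.0]
force: [0.3, 0.7, 0.3]
opening: 0.0105
```

drive_tool --delta_pos '[[0,-0.2,0],[0,-0.4,0],[0,-0.6,0],[0,-0.8,0],[0,-0.94,0]]' --rotation '[[0,0,0],[0,0,0],[0,0,0],[0,0,0],[0,0,0]]' --fingers '[0,0,0,0,0]'

```text
clock: 16.45
eef_pos: [0.6112, 0.138, 0.1189]
orientation: [0.995, 0.098, 0.0, -0.0]
force: [0.8, 0.1, -0.9]
opening: 0.0109
```

drive_tool --delta_pos '[[0,-0.2,0],[0,-0.4,0],[0,-0.6,0],[0,-0.8,0],[0,-0.94,0]]' --rotation '[[0,0,0],[0,0,0],[0,0,0],[0,0,0],[0,0,0]]' --fingers '[0,0,0,0,0]'

```text
clock: 16.95
eef_pos: [0.5929, 0.2301, 0.1186]
orientation: [0.995, 0.098, 0.0, -0.0]
force: [0.1, -0.1, -1.1]
opening: 0.0109
```

drive_tool --delta_pos '[[0,-0.2,0],[0,-0.4,0],[0,-0.6,0],[0,-0.8,0],[0,-0.93,0]]' --rotation '[[0,0,0],[0,0,0],[0,0,0],[0,0,0],[0,0,0]]' --fingers '[0,0,0,0,0]'

```text
clock: 17.45
eef_pos: [0.5747, 0.3213, 0.1184]
orientation: [0.995, 0.098, 0.0, -0.0]
force: [-0.4, -0.7, -1.6]
opening: 0.0107
```

drive_tool --delta_pos '[[0,0,0.2],[0,0,0.4],[0,0,0.6],[0,0,0.8],[0,0,0.95]]' --rotation '[[0,0,0],[0,0,0],[0,0,0],[0,0,0],[0,0,0]]' --fingers '[0,0,0,0,0]'

```text
clock: 17.95
eef_pos: [0.5751, 0.3189, 0.0218]
orientation: [0.995, 0.097, -0.0, 0.001]
force: [-0.0, -0.8, -1.3]
opening: 0.0108
```

```bash
python3 - <<'E'
from h import *
c=cam('side'); C=cloud(c); save(c,'tray1.png',(180,160,360,400),2.4)
s=arm.state(); print(s['eef_pos'],s['force'],s['opening'],s['q'])
E
```

```text
[0.57393261 0.31821144 0.01959209] [-1.08563047 -1.45295455 -1.69672281] 0.010651706966914717 [-0.31657583  0.71740416 -0.4255092   1.6379391   0.36341943  0.869747
 -0.69205704]
```

View pics/tray1.png

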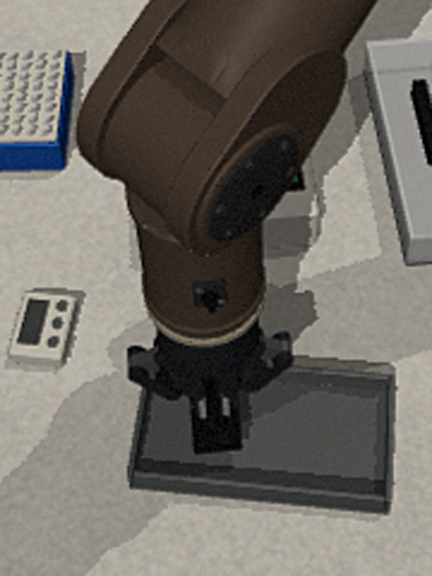

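The blank hangs inside the tray near crop (217,425). I lower it the rest of the way and release it, then go back for the blank in pocket 3.

drive_tool --delta_pos '[[0,0,0.07],[0,0,0.14],[0,0,0.18],[0,0,0.2],[0,0,0.21]]' --rotation '[[0,0,0],[0,0,0],[0,0,0],[0,0,0],[0,0,0]]' --fingers '[0,0,0,0,0]'

```text
clock: 18.5
eef_pos: [0.5751, 0.32, 0.0023]
orientation: [0.995, 0.098, 0.0, -0.0]
force: [0.2, -0.8, -1.5]
opening: 0.011
```

drive_tool --delta_pos '[[0,0,0],[0,0,0],[0,0,0],[0,0,0],[0,0,0]]' --rotation '[[0,0,0],[0,0,0],[0,0,0],[0,0,0],[0,0,0]]' --fingers '[50,50,50,50,50]'

```text
clock: 19.0
eef_pos: [0.5751, 0.3198, 0.0022]
orientation: [0.995, 0.098, 0.0, 0.0]
force: [-1.2, -0.0, 0.0]
opening: 0.0426
```

drive_tool --delta_pos '[[0,0,-0.2],[0,0,-0.5],[0,0,-1],[0,0,-1],[0,0,-1]]' --rotation '[[0,0,0],[0,0,0],[0,0,0],[0,0,0],[0,0,0]]' --fingers '[50,50,50,50,50]'

```text
clock: 19.5
eef_pos: [0.5758, 0.3205, 0.1037]
orientation: [0.995, 0.098, 0.001, -0.001]
force: [-0.4, -0.0, -0.6]
opening: 0.043
```

```bash
python3 - <<'E'
from h import *
s=arm.state(); print(s['eef_pos'])
plan(621.8,95.5,118,11)
E
```

```text
[0.57581497 0.32045643 0.10371785]
from [575.8 320.5 103.7] turn [-0.1 -0.2  0.2] calls 3
[0.0, 0.77, -0.05] [-0.0, -0.0, 0.0]
[0.01, 0.76, -0.05] [-0.0, -0.0, 0.0]
[0.0, 0.77, -0.04] [-0.0, -0.01, 0.01]
end [621.5  95.  117.5]
```

drive_tool --delta_pos '[[0,0.4,-0.03],[0.01,0.77,-0.05],[0.01,0.77,-0.05],[0.01,0.77,-0.05]]' --rotation '[[0,0,0],[0,0,0],[0,0,0],[0,0,0]]' --fingers '[60,60,60,60]'

```text
clock: 19.9
eef_pos: [0.5908, 0.2428, 0.1058]
orientation: [0.995, 0.097, -0.001, 0.001]
force: [0.3, 0.7, -0.2]
opening: 0.0512
```

drive_tool --delta_pos '[[0,0.4,-0.03],[0.01,0.76,-0.05],[0.01,0.76,-0.05],[0.01,0.76,-0.05]]' --rotation '[[0,0,0],[0,0,0],[0,0,0],[0,0,0]]' --fingers '[60,60,60,60]'

```text
clock: 20.3
eef_pos: [0.6063, 0.1705, 0.1114]
orientation: [0.995, 0.098, -0.001, -0.0]
force: [-0.4, 0.7, -0.3]
opening: 0.0511
```

drive_tool --delta_pos '[[0,0.4,-0.03],[0,0.76,-0.04],[0,0.76,-0.04],[0,0.76,-0.04],[0,0.76,-0.04]]' --rotation '[[0,0,0],[0,0,0],[0,0,0],[0,0,0],[0,0,0]]' --fingers '[60,60,60,60,60]'

```text
clock: 20.8
eef_pos: [0.6208, 0.0987, 0.1159]
orientation: [0.995, 0.099, -0.0, -0.001]
force: [-0.7, 1.0, 1.0]
opening: 0.0511
```

drive_tool --delta_pos '[[0,0,0.3],[0,0,0.5],[0,0,0.62],[0,0,0.67],[0,0,0.68]]' --rotation '[[0,0,0],[0,0,0],[0,0,0],[0,0,0],[0,0,0]]' --fingers '[60,60,60,60,60]'

```text
clock: 21.3
eef_pos: [0.6213, 0.0967, 0.0479]
orientation: [0.995, 0.098, -0.0, -0.0]
force: [-0.2, -0.2, -0.2]
opening: 0.0513
```

drive_tool --delta_pos '[[0,0,0],[0,0,0],[0,0,0],[0,0,0],[0,0,0]]' --rotation '[[0,0,0],[0,0,0],[0,0,0],[0,0,0],[0,0,0]]' --fingers '[0,0,0,0,0]'

```text
clock: 21.8
eef_pos: [0.6223, 0.0958, 0.0491]
orientation: [0.995, 0.098, 0.001, -0.0]
force: [0.3, -0.1, 7.0]
opening: 0.0108
```

drive_tool --delta_pos '[[0,0,0],[0,0,0],[0,0,0],[0,0,0],[0,0,0]]' --rotation '[[0,0,0],[0,0,0],[0,0,0],[0,0,0],[0,0,0]]' --fingers '[0,0,0,0,0]'

```text
clock: 22.3
eef_pos: [0.6222, 0.0958, 0.0491]
orientation: [0.995, 0.098, 0.001, -0.0]
force: [-0.6, 0.3, 6.0]
opening: 0.0109
```

drive_tool --delta_pos '[[0,0,-0.1],[0,0,-0.2],[0,0,-0.35],[0,0,-0.5],[0,0,-0.7]]' --rotation '[[0,0,0],[0,0,0],[0,0,0],[0,0,0],[0,0,0]]' --fingers '[0,0,0,0,0]'

```text
clock: 22.8
eef_pos: [0.6213, 0.0955, 0.1194]
orientation: [0.995, 0.098, -0.0, 0.0]
force: [0.5, -0.3, 0.5]
opening: 0.0108
```

```bash
python3 - <<'E'
from h import *
plan(490,321,118,11)
E
```

```text
from [621.3  95.5 119.4] turn [0.  0.  0.2] calls 3
[-0.28, -0.82, 0.0] [0.0, 0.0, 0.0]
[-0.28, -0.82, 0.01] [0.0, 0.0, 0.0]
[-0.29, -0.83, 0.0] [0.0, 0.0, 0.01]
end [489.8 321.3 118.4]
```

drive_tool --delta_pos '[[-0.05,-0.16,0],[-0.11,-0.32,0],[-0.16,-0.48,0],[-0.22,-0.64,0],[-0.28,-0.82,0]]' --rotation '[[0,0,0],[0,0,0],[0,0,0],[0,0,0],[0,0,0]]' --fingers '[0,0,0,0,0]'

```text
clock: 23.3
eef_pos: [0.5765, 0.1721, 0.1175]
orientation: [0.995, 0.098, -0.001, 0.0]
force: [0.9, 0.1, 0.4]
opening: 0.0107
```

drive_tool --delta_pos '[[-0.05,-0.16,0],[-0.11,-0.32,0],[-0.16,-0.48,0],[-0.22,-0.64,0],[-0.28,-0.82,0]]' --rotation '[[0,0,0],[0,0,0],[0,0,0],[0,0,0],[0,0,0]]' --fingers '[0,0,0,0,0]'

```text
clock: 23.8
eef_pos: [0.5341, 0.2464, 0.118]
orientation: [0.995, 0.097, 0.0, 0.0]
force: [0.3, 0.3, -1.0]
opening: 0.011
```

drive_tool --delta_pos '[[-0.05,-0.16,0],[-0.11,-0.32,0],[-0.16,-0.48,0],[-0.22,-0.64,0],[-0.29,-0.83,0]]' --rotation '[[0,0,0],[0,0,0],[0,0,0],[0,0,0],[0,0,0]]' --fingers '[0,0,0,0,0]'

```text
clock: 24.3
eef_pos: [0.4897, 0.3221, 0.1181]
orientation: [0.995, 0.097, 0.0, 0.0]
force: [-0.5, 0.2, -0.3]
opening: 0.0108
```

drive_tool --delta_pos '[[0,0,0.2],[0,0,0.4],[0,0,0.6],[0,0,0.8],[0,0,0.95]]' --rotation '[[0,0,0],[0,0,0],[0,0,0],[0,0,0],[0,0,0]]' --fingers '[0,0,0,0,0]'

```text
clock: 24.8
eef_pos: [0.4895, 0.3216, 0.0218]
orientation: [0.995, 0.098, -0.0, 0.0]
force: [0.5, -0.6, -0.7]
opening: 0.0104
```

drive_tool --delta_pos '[[0,0,0.07],[0,0,0.14],[0,0,0.19],[0,0,0.22],[0,0,0.23]]' --rotation '[[0,0,0],[0,0,0],[0,0,0],[0,0,0],[0,0,0]]' --fingers '[0,0,0,0,0]'

```text
clock: 25.3
eef_pos: [0.4902, 0.3215, 0.0002]
orientation: [0.995, 0.098, 0.0, -0.0]
force: [0.3, -0.6, -0.7]
opening: 0.011
```

drive_tool --delta_pos '[[0,0,0],[0,0,0],[0,0,0],[0,0,0],[0,0,0]]' --rotation '[[0,0,0],[0,0,0],[0,0,0],[0,0,0],[0,0,0]]' --fingers '[50,50,50,50,50]'

```text
clock: 25.8
eef_pos: [0.4902, 0.3214, 0.0002]
orientation: [0.995, 0.098, 0.0, -0.0]
force: [-0.2, -0.7, -0.3]
opening: 0.0428
```

drive_tool --delta_pos '[[0,0,-0.2],[0,0,-0.5],[0,0,-1],[0,0,-1],[0,0,-1]]' --rotation '[[0,0,0],[0,0,0],[0,0,0],[0,0,0],[0,0,0]]' --fingers '[50,50,50,50,50]'

```text
clock: 26.3
eef_pos: [0.4908, 0.3219, 0.1013]
orientation: [0.995, 0.098, 0.001, -0.001]
force: [-0.5, -0.0, -0.3]
opening: 0.0426
```

```bash
python3 - <<'E'
from h import *
s=arm.state(); print(s['eef_pos'])
for n in('side','top'):
    c=cam(n); C=cloud(c); print(n); save(c,n+'2.png',s=1.4)
    for nm,lo,hi in [('rib',(.4,.25,.033),(.68,.4,.055)),('collar',(.55,-.2,.066),(.75,.2,.079)),('cover',(.3,-.2,.04),(.5,.2,.058)),('ins',(.2,-.4,.03),(.65,-.15,.045))]:
        for P,ce in box(C,lo,hi): print(nm,rect(P),'z',np.percentile(P[:,2],[5,50,95]).round(4),len(P))
E
```

```text
[0.49084379 0.3218563  0.1013472 ]
side
rib [575.4, 320.4, 44.5, 12.0, -78.9] z [0.0376 0.041  0.0441] 135
rib [490.8, 321.1, 44.2, 12.1, -78.3] z [0.0368 0.0411 0.0441] 142
collar [635.7, 23.5, 230.4, 61.1, -79.0] z [0.0678 0.0727 0.0757] 892
cover [391.8, 58.1, 156.1, 77.1, -79.3] z [0.0463 0.0507 0.0535] 1324
ins [591.9, -282.9, 65.5, 41.1, 80.6] z [0.0324 0.039  0.042 ] 252
top
rib [575.9, 321.1, 43.9, 12.1, -79.6] z [0.0366 0.041  0.0449] 75
rib [491.5, 322.0, 43.2, 12.8, -78.3] z [0.0363 0.0417 0.0448] 75
collar [636.2, 25.6, 227.2, 62.3, -78.9] z [0.0676 0.0717 0.0752] 722
cover [401.9, 15.5, 242.9, 77.1, -78.8] z [0.0464 0.0501 0.0534] 2361
ins [593.1, -280.1, 60.4, 41.0, 80.6] z [0.0339 0.0379 0.0419] 301
ins [452.9, -270.3, 60.6, 40.0, -54.8] z [0.0341 0.0378 0.0418] 315
ins [362.3, -365.3, 60.3, 41.8, 29.3] z [0.0341 0.038  0.0413] 329
```

View pics/top2.png

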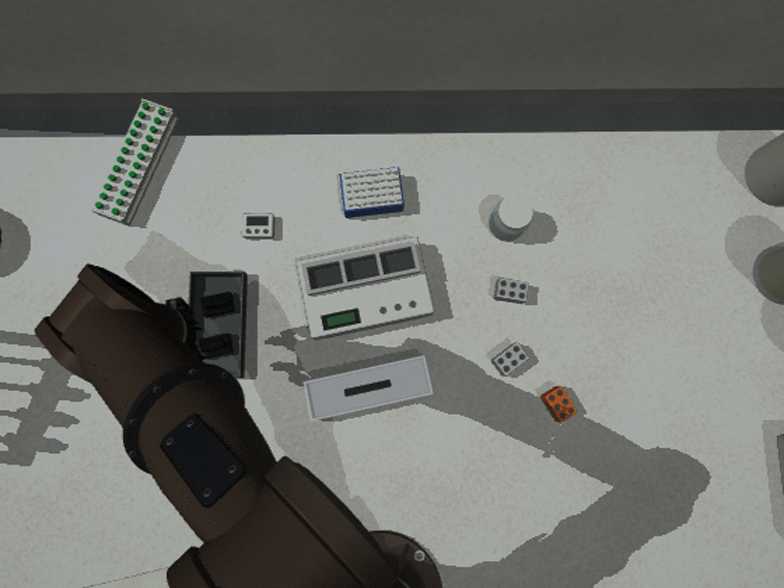

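Top view: both blanks lie flat in the tray at (217,303) and (217,347). The pockets are empty, and the cover stands upright at (368,387). The grey inserts are at (512,290) and (512,358) and have not moved. The orange decoy at (560,404) stays where it is. Next is insert A.

```bash
python3 - <<'E'
from h import *
plan(592.5,-280.8,100,-10)
E
```

```text
from [489.6 320.7  99.2] turn [ 0.1  0.1 21.2] calls 7
[-0.02, 0.87, -0.0] [0.0, 0.0, 0.1]
[0.02, 0.87, -0.0] [0.0, 0.0, 0.1]
[0.07, 0.87, -0.0] [0.0, 0.0, 0.1]
[0.11, 0.86, -0.0] [0.0, 0.0, 0.1]
[0.16, 0.86, -0.0] [0.0, 0.0, 0.1]
[0.2, 0.85, -0.0] [0.0, 0.0, 0.1]
[0.25, 0.84, -0.0] [0.0, 0.0, 0.11]
end [ 592.2 -281.1   99.8]
```

drive_tool --delta_pos '[[-0.02,0.87,0],[-0.02,0.87,0],[-0.02,0.87,0]]' --rotation '[[0,0,0.1],[0,0,0.1],[0,0,0.1]]' --fingers '[70,70,70]'

```text
clock: 26.7
eef_pos: [0.5057, 0.2282, 0.098]
orientation: [0.998, 0.068, -0.002, 0.003]
force: [-0.3, 0.2, 0.0]
opening: 0.0597
```

drive_tool --delta_pos '[[0.02,0.87,0],[0.02,0.87,0],[0.02,0.87,0]]' --rotation '[[0,0,0.1],[0,0,0.1],[0,0,0.1]]' --fingers '[70,70,70]'

```text
clock: 27.0
eef_pos: [0.5196, 0.143, 0.0982]
orientation: [0.999, 0.042, -0.002, 0.002]
force: [0.2, 1.3, -0.6]
opening: 0.0597
```

drive_tool --delta_pos '[[0.07,0.87,0],[0.07,0.87,0],[0.07,0.87,0]]' --rotation '[[0,0,0.1],[0,0,0.1],[0,0,0.1]]' --fingers '[70,70,70]'

```text
clock: 27.3
eef_pos: [0.5343, 0.0575, 0.0985]
orientation: [1.0, 0.016, -0.001, 0.002]
force: [-0.4, -0.1, -0.6]
opening: 0.0599
```

drive_tool --delta_pos '[[0.11,0.86,0],[0.11,0.86,0],[0.11,0.86,0]]' --rotation '[[0,0,0.1],[0,0,0.1],[0,0,0.1]]' --fingers '[70,70,70]'

```text
clock: 27.6
eef_pos: [0.5485, -0.0275, 0.0986]
orientation: [1.0, -0.01, -0.001, 0.001]
force: [0.1, 0.5, -0.4]
opening: 0.0601
```

drive_tool --delta_pos '[[0.16,0.86,0],[0.16,0.86,0],[0.16,0.86,0]]' --rotation '[[0,0,0.1],[0,0,0.1],[0,0,0.1]]' --fingers '[70,70,70]'

```text
clock: 27.9
eef_pos: [0.5633, -0.1136, 0.0987]
orientation: [0.999, -0.037, -0.001, 0.001]
force: [-0.8, 0.2, -0.8]
opening: 0.0598
```

drive_tool --delta_pos '[[0.2,0.85,0],[0.2,0.85,0],[0.2,0.85,0]]' --rotation '[[0,0,0.1],[0,0,0.1],[0,0,0.1]]' --fingers '[70,70,70]'

```text
clock: 28.2
eef_pos: [0.5774, -0.1996, 0.0987]
orientation: [0.998, -0.063, -0.001, 0.001]
force: [-0.4, 0.5, -0.3]
opening: 0.0597
```

drive_tool --delta_pos '[[0.25,0.84,0],[0.25,0.84,0],[0.25,0.84,0],[0.25,0.84,0]]' --rotation '[[0,0,0.1],[0,0,0.1],[0,0,0.1],[0,0,0.1]]' --fingers '[48,48,48,48]'

```text
clock: 28.6
eef_pos: [0.5926, -0.2792, 0.0988]
orientation: [0.996, -0.085, -0.001, -0.001]
force: [0.0, 0.3, -0.7]
opening: 0.0409
```

drive_tool --delta_pos '[[0,0,0],[0,0,0]]' --rotation '[[0,0,0],[0,0,0]]' --fingers '[48,48]'

```text
clock: 28.8
eef_pos: [0.593, -0.2779, 0.0999]
orientation: [0.996, -0.084, -0.0, -0.001]
force: [0.2, -0.7, 0.0]
opening: 0.0407
```

```bash
python3 - <<'E'
from h import *
c=cam('side'); C=cloud(c); s=arm.state(); p=s['eef_pos']; print(p,s['opening'],s['orientation'])
for P,_ in box(C,p+(-.08,-.05,.0),p+(.08,.06,.07)): print(len(P),(P.min(0)*1000).round(),(P.max(0)*1000).round(),np.sort(P[:,2])[:12].round(3))
for n in('top','side'):
    c2=cam(n)
    for P,ce in box(cloud(c2),(.2,-.4,.03),(.65,-.15,.045)): print(n,rect(P))
E
```

```text
[ 0.5930417  -0.278316    0.10007363] 0.041100753678146966 [ 9.96460266e-01 -8.40640706e-02 -9.56826590e-05 -4.02123437e-04]
77 [ 613. -294.  128.] [ 629. -268.  170.] [0.128 0.129 0.13  0.131 0.133 0.134 0.134 0.135 0.135 0.135 0.138 0.138]
70 [ 560. -275.  131.] [ 575. -261.  169.] [0.131 0.132 0.132 0.132 0.136 0.136 0.136 0.136 0.137 0.138 0.139 0.139]
top [594.5, -271.2, 42.4, 40.1, 80.2]
top [449.7, -295.7, 61.1, 40.2, -55.0]
top [358.9, -358.6, 59.6, 27.7, 27.9]
side [361.1, -366.0, 63.3, 43.6, 30.2]
side [448.9, -298.6, 64.3, 44.1, -55.7]
side [592.9, -280.6, 64.7, 41.3, 80.1]
```

Insert B was knocked aside meanwhile and is now at about (449.5, -297), so I'll re-measure it before picking it up. The tips measure 31.5 mm above the reported TCP at this opening. Now I grasp insert A.

drive_tool --delta_pos '[[0,0.02,0],[0,0.02,0.1],[0,0.02,0.3],[0,0.02,0.5],[0,0.02,0.7]]' --rotation '[[0,0,0],[0,0,0],[0,0,0],[0,0,0],[0,0,0]]' --fingers '[75,75,75,75,75]'

```text
clock: 29.45
eef_pos: [0.592, -0.2825, 0.0287]
orientation: [0.996, -0.085, -0.0, 0.0]
force: [0.0, 0.6, 0.5]
opening: 0.0643
```

drive_tool --delta_pos '[[0,0,0.15],[0,0,0.28],[0,0,0.36],[0,0,0.41],[0,0,0.41]]' --rotation '[[0,0,0],[0,0,0],[0,0,0],[0,0,0],[0,0,0]]' --fingers '[75,75,75,75,75]'

```text
clock: 29.95
eef_pos: [0.5923, -0.2823, -0.0113]
orientation: [0.996, -0.085, -0.0, -0.0]
force: [1.5, -0.6, 0.2]
opening: 0.0639
```

drive_tool --delta_pos '[[0,0,0],[0,0,0],[0,0,0],[0,0,0],[0,0,0]]' --rotation '[[0,0,0],[0,0,0],[0,0,0],[0,0,0],[0,0,0]]' --fingers '[0,0,0,0,0]' --grip_force 60

```text
clock: 30.45
eef_pos: [0.5931, -0.2827, -0.0099]
orientation: [0.996, -0.085, 0.001, 0.0]
force: [-0.1, 0.2, 6.5]
opening: 0.0392
```

drive_tool --delta_pos '[[0,0,0],[0,0,0],[0,0,0],[0,0,0],[0,0,0]]' --rotation '[[0,0,0],[0,0,0],[0,0,0],[0,0,0],[0,0,0]]' --fingers '[0,0,0,0,0]'

```text
clock: 30.95
eef_pos: [0.5931, -0.2826, -0.0099]
orientation: [0.996, -0.085, 0.001, 0.0]
force: [-0.4, 0.8, 6.2]
opening: 0.0385
```

drive_tool --delta_pos '[[0,0,-0.1],[0,0,-0.3],[0,0,-0.5],[0,0,-0.7],[0,0,-1]]' --rotation '[[0,0,0],[0,0,0],[0,0,0],[0,0,0],[0,0,0]]' --fingers '[0,0,0,0,0]'

```text
clock: 31.45
eef_pos: [0.5911, -0.282, 0.0891]
orientation: [0.996, -0.085, -0.001, -0.0]
force: [0.8, -0.9, -2.3]
opening: 0.0389
```

drive_tool --delta_pos '[[0,0,-0.1],[0,0,-0.2],[0,0,-0.3],[0,0,-0.3],[0,0,-0.3]]' --rotation '[[0,0,0],[0,0,0],[0,0,0],[0,0,0],[0,0,0]]' --fingers '[0,0,0,0,0]'

```text
clock: 31.95
eef_pos: [0.592, -0.2823, 0.1184]
orientation: [0.996, -0.085, -0.0, -0.0]
force: [-1.0, 0.1, -1.9]
opening: 0.0388
```

```bash
python3 - <<'E'
from h import *
c=cam('side'); save(c,'insA.png',(220,60,360,180),4); s=arm.state(); p=s['eef_pos']; print(p,s['opening'],s['force'])
for n in('top','side'):
    c=cam(n)
    for P,ce in box(cloud(c),p+(-.08,-.08,.03),p+(.08,.08,.065)): print(n,rect(P),np.median(P[:,2]).round(4),P[:,2].min().round(4),len(P))
plan(649.8,-47.1,p[2]*1000,11)
E
```

```text
[ 0.59184271 -0.28221071  0.11808353] 0.03886399825116433 [-0.5164942   0.7088195  -1.09978934]
top [590.5, -261.6, 52.9, 26.5, -9.1] 0.1655 0.1494 180
side [593.2, -280.0, 67.9, 62.6, 54.7] 0.1666 0.1481 411
from [ 591.8 -282.2  118.1] turn [ -0.    0.1 -20.8] calls 3
[0.06, -0.81, 0.0] [-0.0, 0.0, -0.23]
[0.15, -0.79, 0.0] [-0.0, 0.0, -0.23]
[0.25, -0.77, 0.0] [-0.0, 0.0, -0.23]
end [650.  -46.7 118.1]
```

View pics/insA.png

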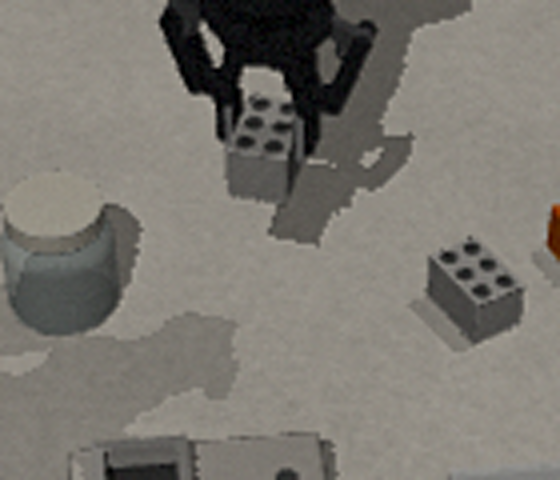

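drive_tool --delta_pos '[[0.01,-0.16,0],[0.02,-0.32,0],[0.04,-0.48,0],[0.05,-0.64,0],[0.06,-0.81,0]]' --rotation '[[0,0,-0.05],[0,0,-0.1],[0,0,-0.15],[0,0,-0.2],[0,0,-0.23]]' --fingers '[0,0,0,0,0]'

```text
clock: 32.6
eef_pos: [0.6125, -0.2015, 0.1192]
orientation: [1.0, -0.024, 0.0, -0.0]
force: [0.5, 0.2, -1.4]
opening: 0.0393
```

drive_tool --delta_pos '[[0.03,-0.16,0],[0.06,-0.32,0],[0.09,-0.48,0],[0.12,-0.64,0],[0.15,-0.79,0]]' --rotation '[[0,0,-0.05],[0,0,-0.1],[0,0,-0.15],[0,0,-0.2],[0,0,-0.23]]' --fingers '[0,0,0,0,0]'

```text
clock: 33.1
eef_pos: [0.6313, -0.124, 0.1191]
orientation: [0.999, 0.036, -0.0, -0.0]
force: [0.4, -0.1, -1.7]
opening: 0.0387
```

drive_tool --delta_pos '[[0.05,-0.16,0],[0.1,-0.32,0],[0.15,-0.48,0],[0.2,-0.64,0],[0.24,-0.75,0]]' --rotation '[[0,0,-0.05],[0,0,-0.1],[0,0,-0.15],[0,0,-0.2],[0,0,-0.23]]' --fingers '[0,0,0,0,0]'

```text
clock: 33.6
eef_pos: [0.6501, -0.0466, 0.1192]
orientation: [0.995, 0.097, 0.0, -0.0]
force: [-0.7, 0.1, -2.0]
opening: 0.0383
```

drive_tool --delta_pos '[[0,0,0],[0,0,0],[0,0,0]]' --rotation '[[0,0,0],[0,0,0],[0,0,0]]' --fingers '[0,0,0]'

```text
clock: 33.9
eef_pos: [0.6495, -0.0504, 0.119]
orientation: [0.996, 0.094, -0.0, 0.0]
force: [-0.4, -0.8, -2.8]
opening: 0.0388
```

```bash
python3 - <<'E'
from h import *
plan(649.5,-49,68,11,dec=3)
c=cam('side'); s=arm.state(); p=s['eef_pos']; C=cloud(c)
# insert top face by brightness+depth
m=np.all((C>p+(-.06,-.06,.043))&(C<p+(.06,.06,.058)),axis=2)&(c['frame'].mean(2)>60)
print(rect(C[m]),m.sum(),np.median(C[m][:,2]))
E
```

```text
from [649.5 -50.4 119. ] turn [ 0.1  0.  -0.2] calls 1
[0.002, -0.014, 0.51] [0.002, 0.001, -0.006]
end [649.5 -49.   68. ]
[650.3, -49.5, 62.4, 51.1, -75.3] 273 0.1680112328580584
```

drive_tool --delta_pos '[[0,-0.01,0.1],[0,-0.01,0.25],[0,-0.01,0.4],[0,-0.01,0.5],[0,-0.01,0.52]]' --rotation '[[0,0,0],[0,0,0],[0,0,0],[0,0,0],[0,0,0]]' --fingers '[0,0,0,0,0]'

```text
clock: 34.45
eef_pos: [0.6481, -0.0481, 0.0647]
orientation: [0.995, 0.095, -0.002, -0.0]
force: [0.3, -0.3, -1.9]
opening: 0.0387
```

drive_tool --delta_pos '[[0,0,0],[0,0,0],[0,0,0]]' --rotation '[[0,0,0],[0,0,0],[0,0,0]]' --fingers '[0,0,0]'

```text
clock: 34.75
eef_pos: [0.6501, -0.0479, 0.0678]
orientation: [0.995, 0.095, 0.001, 0.0]
force: [0.7, -1.9, -2.4]
opening: 0.0388
```

```bash
python3 - <<'E'
from h import *
s=arm.state();print(s['eef_pos'],s['force'])
plan(649.5,-49,45,11,dec=3)
c=cam('side'); C=cloud(c); save(c,'seatA.png',(215,110,295,230),5)
p=s['eef_pos']
m=np.all((C>p+(-.06,-.06,.043))&(C<p+(.06,.06,.058)),axis=2)&(c['frame'].mean(2)>60)
print(rect(C[m]),m.sum(),np.median(C[m][:,2]))
E
```

```text
[ 0.65007344 -0.04787628  0.06779081] [ 0.74059813 -1.94369059 -2.41087162]
from [650.1 -47.9  67.8] turn [ 0.  -0.1 -0.1] calls 1
[-0.008, 0.01, 0.228] [0.001, -0.002, -0.003]
end [649.5 -49.   45. ]
[654.6, -46.0, 64.7, 56.8, -78.3] 258 0.11669401388242784
```

View pics/seatA.png

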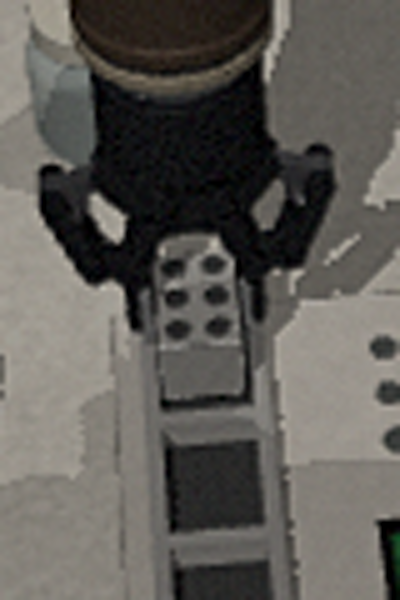

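Insert A hangs centred over the end pocket (crop (200,370)). I lower it slowly, watching the force.

drive_tool --delta_pos '[[-0.005,0.01,0.02],[-0.005,0.01,0.05],[-0.005,0.01,0.08],[-0.005,0.01,0.1],[-0.005,0.01,0.12]]' --rotation '[[0,0,0],[0,0,0],[0,0,0],[0,0,0],[0,0,0]]' --fingers '[0,0,0,0,0]'

```text
clock: 35.3
eef_pos: [0.6491, -0.049, 0.0548]
orientation: [0.995, 0.095, -0.0, -0.0]
force: [-0.2, -0.1, -1.4]
opening: 0.0391
```

drive_tool --delta_pos '[[0,0,0.02],[0,0,0.04],[0,0,0.06],[0,0,0.08],[0,0,0.08]]' --rotation '[[0,0,0],[0,0,0],[0,0,0],[0,0,0],[0,0,0]]' --fingers '[0,0,0,0,0]'

```text
clock: 35.8
eef_pos: [0.649, -0.049, 0.0468]
orientation: [0.995, 0.095, -0.0, -0.0]
force: [0.3, 0.5, -0.7]
opening: 0.0391
```

drive_tool --delta_pos '[[0,0,0.005],[0,0,0.01],[0,0,0.015],[0,0,0.02],[0,0,0.02]]' --rotation '[[0,0,0],[0,0,0],[0,0,0],[0,0,0],[0,0,0]]' --fingers '[0,0,0,0,0]'

```text
clock: 36.3
eef_pos: [0.6493, -0.049, 0.0457]
orientation: [0.995, 0.095, 0.0, 0.0]
force: [-1.5, -0.6, 4.5]
opening: 0.0388
```

drive_tool --delta_pos '[[0,0,0],[0,0,0],[0,0,0],[0,0,0],[0,0,0]]' --rotation '[[0,0,0],[0,0,0],[0,0,0],[0,0,0],[0,0,0]]' --fingers '[70,70,70,70,70]'

```text
clock: 36.8
eef_pos: [0.6492, -0.0491, 0.045]
orientation: [0.995, 0.095, 0.0, 0.0]
force: [-0.9, 0.3, 0.8]
opening: 0.06
```

drive_tool --delta_pos '[[0,0,-0.1],[0,0,-0.3],[0,0,-0.6],[0,0,-0.6],[0,0,-0.6]]' --rotation '[[0,0,0],[0,0,0],[0,0,0],[0,0,0],[0,0,0]]' --fingers '[70,70,70,70,70]'

```text
clock: 37.3
eef_pos: [0.6499, -0.049, 0.1064]
orientation: [0.995, 0.095, 0.001, 0.0]
force: [-0.1, -0.2, -0.6]
opening: 0.06
```

```bash
python3 - <<'E'
from h import *
s=arm.state();print(s['eef_pos'],s['force'])
for n in('top','side'):
    c=cam(n); C=cloud(c)
    for nm,lo,hi in [('seated',(.6,-.1,.084),(.7,.0,.1)),('ins',(.2,-.4,.03),(.65,-.15,.045))]:
        for P,ce in box(C,lo,hi): print(n,nm,rect(P),'z',np.percentile(P[:,2],[5,50,95]).round(4),len(P))
plan(449.2,-297.1,105,34.7)
E
```

```text
[ 0.64989665 -0.04902187  0.10644634] [-0.13050801 -0.20445366 -0.57853918]
top seated [645.8, -24.4, 40.6, 15.5, 15.7] z [0.0886 0.0927 0.0962] 72
top ins [461.5, -316.1, 42.7, 21.6, 15.7] z [0.0343 0.0379 0.0415] 89
top ins [361.9, -364.5, 60.8, 41.5, 29.3] z [0.0333 0.0376 0.0411] 337
side seated [649.7, -49.5, 65.5, 39.9, -79.1] z [0.0873 0.094  0.0968] 353
side ins [361.2, -365.7, 63.9, 45.2, 25.4] z [0.0321 0.0386 0.0422] 257
side ins [448.5, -297.9, 68.0, 43.9, -55.1] z [0.033  0.0387 0.0422] 271
from [648.7 -49.2 104.7] turn [ -0.    0.  -23.8] calls 4
[-0.61, 0.51, -0.0] [-0.0, 0.0, -0.2]
[-0.66, 0.45, -0.0] [-0.0, 0.0, -0.2]
[-0.7, 0.38, -0.0] [-0.0, 0.0, -0.2]
[-0.73, 0.3, -0.0] [-0.0, 0.0, -0.19]
end [ 449.4 -296.9  104.9]
```

drive_tool --delta_pos '[[-0.3,0.25,0],[-0.61,0.51,0],[-0.61,0.51,0],[-0.61,0.51,0]]' --rotation '[[0,0,-0.1],[0,0,-0.2],[0,0,-0.2],[0,0,-0.2]]' --fingers '[75,75,75,75]'

```text
clock: 37.8
eef_pos: [0.5979, -0.1119, 0.1044]
orientation: [0.989, 0.146, -0.001, -0.0]
force: [0.2, -0.4, -0.3]
opening: 0.0637
```

drive_tool --delta_pos '[[-0.33,0.22,0],[-0.66,0.45,0],[-0.66,0.45,0],[-0.66,0.45,0]]' --rotation '[[0,0,-0.1],[0,0,-0.2],[0,0,-0.2],[0,0,-0.2]]' --fingers '[75,75,75,75]'

```text
clock: 38.2
eef_pos: [0.5491, -0.1727, 0.1049]
orientation: [0.98, 0.198, 0.0, -0.0]
force: [0.4, 1.6, 0.1]
opening: 0.0644
```

drive_tool --delta_pos '[[-0.35,0.19,0],[-0.7,0.38,0],[-0.7,0.38,0],[-0.7,0.38,0]]' --rotation '[[0,0,-0.1],[0,0,-0.2],[0,0,-0.2],[0,0,-0.2]]' --fingers '[75,75,75,75]'

```text
clock: 38.6
eef_pos: [0.5001, -0.2343, 0.1051]
orientation: [0.968, 0.249, 0.0, -0.0]
force: [0.8, 0.2, -0.3]
opening: 0.0638
```

drive_tool --delta_pos '[[-0.36,0.15,0],[-0.73,0.3,0],[-0.73,0.3,0],[-0.73,0.3,0],[-0.73,0.3,0]]' --rotation '[[0,0,-0.1],[0,0,-0.19],[0,0,-0.19],[0,0,-0.19],[0,0,-0.19]]' --fingers '[75,75,75,75,75]'

```text
clock: 39.1
eef_pos: [0.4519, -0.2945, 0.1053]
orientation: [0.954, 0.299, 0.001, -0.0]
force: [-0.7, -0.6, 0.3]
opening: 0.064
```

drive_tool --delta_pos '[[0,0,0],[0,0,0],[0,0,0]]' --rotation '[[0,0,0],[0,0,0],[0,0,0]]' --fingers '[75,75,75]'

```text
clock: 39.4
eef_pos: [0.4504, -0.296, 0.1052]
orientation: [0.955, 0.298, 0.0, -0.0]
force: [-0.9, -0.3, 0.8]
opening: 0.0641
```

```bash
python3 - <<'E'
from h import *
s=arm.state();print(s['eef_pos'],s['force'],s['q'])
plan(448.6,-297.5,-11,34.8,n=2,dec=3)
for n in('top','side'):
    c=cam(n); C=cloud(c)
    for P,ce in box(C,(.4,-.4,.03),(.65,-.15,.045)): print(n,rect(P),'z',np.percentile(P[:,2],[5,50,95]).round(4),len(P))
    if n=='side': save(c,'overB.png',(280,40,460,170),3)
E
```

```text
[ 0.45044058 -0.29602776  0.10515956] [-0.87918601 -0.31772145  0.77133379] [ 0.8871822   0.46784253 -0.54813332  1.86961195  0.30743143  0.88823614
  0.79598513]
from [ 450.4 -296.   105.2] turn [ 0.  -0.  -0.1] calls 2
[-0.012, 0.001, 0.581] [0.0, -0.0, -0.002]
[-0.012, 0.001, 0.581] [0.0, -0.001, -0.002]
end [ 448.6 -297.5  -11. ]
top [448.5, -293.9, 56.2, 40.3, -53.8] z [0.0336 0.0379 0.0411] 278
side [449.2, -298.5, 66.6, 45.5, -55.0] z [0.0328 0.0388 0.0424] 266
```

View pics/overB.png

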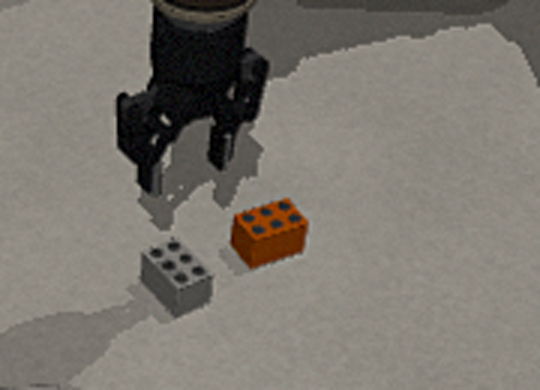

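The grey insert at crop (177,278) is the target, and there is clear space between it and the orange block at (270,230). Descending.

drive_tool --delta_pos '[[-0.01,0,0.15],[-0.02,0,0.3],[-0.02,0,0.5],[-0.02,0,0.7],[-0.02,0,0.8]]' --rotation '[[0,0,0],[0,0,0],[0,0,0],[0,0,0],[0,0,0]]' --fingers '[68,68,68,68,68]'

```text
clock: 40.0
eef_pos: [0.4474, -0.2975, 0.0237]
orientation: [0.955, 0.298, -0.001, -0.001]
force: [-0.5, 0.0, 0.2]
opening: 0.0581
```

drive_tool --delta_pos '[[0,0,0.1],[0,0,0.2],[0,0,0.28],[0,0,0.35],[0,0,0.36]]' --rotation '[[0,0,0],[0,0,0],[0,0,0],[0,0,0],[0,0,0]]' --fingers '[68,68,68,68,68]'

```text
clock: 40.5
eef_pos: [0.4479, -0.2977, -0.0116]
orientation: [0.955, 0.298, -0.0, -0.0]
force: [0.7, -0.5, 0.4]
opening: 0.058
```

drive_tool --delta_pos '[[0,0,0],[0,0,0],[0,0,0],[0,0,0],[0,0,0]]' --rotation '[[0,0,0],[0,0,0],[0,0,0],[0,0,0],[0,0,0]]' --fingers '[0,0,0,0,0]'

```text
clock: 41.0
eef_pos: [0.4485, -0.298, -0.0104]
orientation: [0.955, 0.298, 0.0, 0.0]
force: [-0.8, -0.1, 6.0]
opening: 0.0393
```

drive_tool --delta_pos '[[0,0,0],[0,0,0],[0,0,0],[0,0,0],[0,0,0]]' --rotation '[[0,0,0],[0,0,0],[0,0,0],[0,0,0],[0,0,0]]' --fingers '[0,0,0,0,0]'

```text
clock: 41.5
eef_pos: [0.4486, -0.298, -0.0104]
orientation: [0.955, 0.298, 0.0, 0.0]
force: [-1.7, 1.8, 5.3]
opening: 0.0389
```

drive_tool --delta_pos '[[0,0,-0.1],[0,0,-0.3],[0,0,-0.5],[0,0,-0.7],[0,0,-1]]' --rotation '[[0,0,0],[0,0,0],[0,0,0],[0,0,0],[0,0,0]]' --fingers '[0,0,0,0,0]'

```text
clock: 42.0
eef_pos: [0.447, -0.2974, 0.0893]
orientation: [0.955, 0.298, -0.001, -0.001]
force: [0.9, 0.5, -2.3]
opening: 0.0387
```

drive_tool --delta_pos '[[0,0,-0.1],[0,0,-0.2],[0,0,-0.3],[0,0,-0.3],[0,0,-0.3]]' --rotation '[[0,0,0],[0,0,0],[0,0,0],[0,0,0],[0,0,0]]' --fingers '[0,0,0,0,0]'

```text
clock: 42.5
eef_pos: [0.4479, -0.2978, 0.1186]
orientation: [0.955, 0.298, -0.0, -0.0]
force: [-0.2, -1.0, -2.6]
opening: 0.0389
```

```bash
python3 - <<'E'
from h import *
c=cam('side'); s=arm.state();print(s['eef_pos'],s['opening'],s['force'])
p=np.array(s['eef_pos']);C=cloud(c)
m=np.all((C>p+(-.06,-.06,.043))&(C<p+(.06,.06,.058)),axis=2)&(c['frame'].mean(2)>60)
print(rect(C[m]),m.sum())
plan(635.2,22.7,118,11)
E
```

```text
[ 0.44770431 -0.29767079  0.1183054 ] 0.039177124863236865 [-0.41887131 -0.65201937 -2.12991578]
[436.6, -294.0, 64.6, 43.4, 73.6] 156
from [ 447.7 -297.7  118.3] turn [-0.1  0.  23.6] calls 4
[0.84, -0.39, 0.0] [-0.0, 0.0, 0.2]
[0.8, -0.48, 0.0] [-0.0, 0.0, 0.2]
[0.74, -0.56, 0.0] [-0.0, 0.0, 0.19]
[0.68, -0.63, 0.0] [-0.0, 0.0, 0.2]
end [635.4  22.8 118.3]
```

drive_tool --delta_pos '[[0.17,-0.08,0],[0.34,-0.16,0],[0.51,-0.24,0],[0.68,-0.32,0],[0.84,-0.39,0]]' --rotation '[[0,0,0.04],[0,0,0.08],[0,0,0.12],[0,0,0.16],[0,0,0.2]]' --fingers '[0,0,0,0,0]'

```text
clock: 43.05
eef_pos: [0.4951, -0.217, 0.1182]
orientation: [0.969, 0.247, -0.001, -0.001]
force: [0.5, -0.3, -2.8]
opening: 0.0389
```

drive_tool --delta_pos '[[0.16,-0.1,0],[0.32,-0.2,0],[0.48,-0.3,0],[0.64,-0.4,0],[0.8,-0.48,0]]' --rotation '[[0,0,0.04],[0,0,0.08],[0,0,0.12],[0,0,0.16],[0,0,0.2]]' --fingers '[0,0,0,0,0]'

```text
clock: 43.55
eef_pos: [0.5421, -0.1365, 0.1181]
orientation: [0.981, 0.196, -0.001, -0.0]
force: [-0.2, 0.4, -2.4]
opening: 0.0388
```

drive_tool --delta_pos '[[0.15,-0.11,0],[0.3,-0.22,0],[0.45,-0.33,0],[0.6,-0.45,0],[0.74,-0.56,0]]' --rotation '[[0,0,0.04],[0,0,0.08],[0,0,0.12],[0,0,0.16],[0,0,0.19]]' --fingers '[0,0,0,0,0]'

```text
clock: 44.05
eef_pos: [0.589, -0.0565, 0.118]
orientation: [0.989, 0.147, -0.001, -0.0]
force: [0.1, 0.5, -2.9]
opening: 0.039
```

drive_tool --delta_pos '[[0.14,-0.13,0],[0.28,-0.26,0],[0.42,-0.39,0],[0.56,-0.52,0],[0.68,-0.64,0]]' --rotation '[[0,0,0.04],[0,0,0.08],[0,0,0.12],[0,0,0.16],[0,0,0.2]]' --fingers '[0,0,0,0,0]'

```text
clock: 44.55
eef_pos: [0.6355, 0.0245, 0.1179]
orientation: [0.995, 0.095, -0.001, -0.0]
force: [-0.2, 0.0, -2.1]
opening: 0.0385
```

drive_tool --delta_pos '[[0,0,0],[0,0,0],[0,0,0],[0,0,0]]' --rotation '[[0,0,0],[0,0,0],[0,0,0],[0,0,0]]' --fingers '[0,0,0,0]'

```text
clock: 44.95
eef_pos: [0.6352, 0.0223, 0.1188]
orientation: [0.996, 0.095, -0.0, 0.0]
force: [-0.4, -0.4, -2.8]
opening: 0.0389
```

```bash
python3 - <<'E'
from h import *
plan(635.3,24.0,66.5,11,dec=3)
E
```

```text
from [635.2  22.3 118.8] turn [ 0.   0.  -0.1] calls 1
[0.004, -0.017, 0.523] [0.001, 0.002, -0.005]
end [635.2  24.   66.5]
```

drive_tool --delta_pos '[[0,-0.015,0.1],[0,-0.015,0.25],[0,-0.015,0.4],[0,-0.015,0.5],[0,-0.015,0.52]]' --rotation '[[0,0,0],[0,0,0],[0,0,0],[0,0,0],[0,0,0]]' --fingers '[0,0,0,0,0]'

```text
clock: 45.45
eef_pos: [0.634, 0.0247, 0.0647]
orientation: [0.995, 0.095, -0.002, 0.0]
force: [-0.3, -0.1, -2.6]
opening: 0.0388
```

drive_tool --delta_pos '[[0,0,0],[0,0,0],[0,0,0],[0,0,0]]' --rotation '[[0,0,0],[0,0,0],[0,0,0],[0,0,0]]' --fingers '[0,0,0,0]'

```text
clock: 45.85
eef_pos: [0.6357, 0.0251, 0.0677]
orientation: [0.995, 0.095, 0.001, 0.0]
force: [0.0, -0.4, -2.4]
opening: 0.0388
```

```bash
python3 - <<'E'
from h import *
s=arm.state();print(s['force'])
plan(635.3,24.0,45.3,11,dec=3)
c=cam('side'); C=cloud(c); save(c,'seatB.png',(215,110,295,230),5)
E
```

```text
[ 0.00498213 -0.38850622 -2.4008879 ]
from [635.7  25.1  67.7] turn [ 0.  -0.1 -0.1] calls 1
[-0.007, 0.01, 0.224] [0.0, -0.002, -0.003]
end [635.3  24.   45.3]
```

View pics/seatB.png

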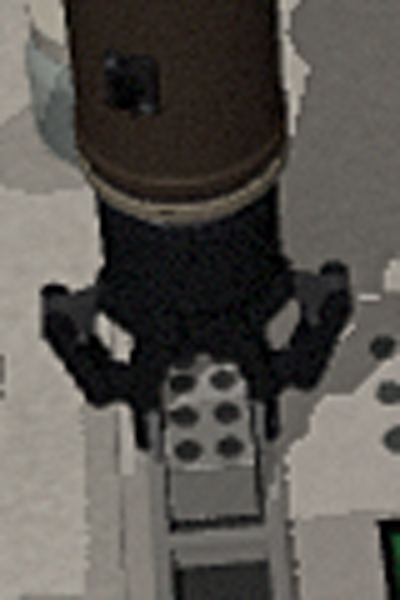

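Insert B is centred over the middle pocket (crop (212,490)). I lower it, seat it and release.

drive_tool --delta_pos '[[-0.005,0.01,0.02],[-0.005,0.01,0.05],[-0.005,0.01,0.08],[-0.005,0.01,0.1],[-0.005,0.01,0.12]]' --rotation '[[0,0,0],[0,0,0],[0,0,0],[0,0,0],[0,0,0]]' --fingers '[0,0,0,0,0]'

```text
clock: 46.4
eef_pos: [0.635, 0.024, 0.0548]
orientation: [0.995, 0.095, -0.0, -0.0]
force: [0.4, -0.9, -1.6]
opening: 0.039
```

drive_tool --delta_pos '[[0,0,0.02],[0,0,0.04],[0,0,0.06],[0,0,0.08],[0,0,0.08]]' --rotation '[[0,0,0],[0,0,0],[0,0,0],[0,0,0],[0,0,0]]' --fingers '[0,0,0,0,0]'

```text
clock: 46.9
eef_pos: [0.6348, 0.0239, 0.0468]
orientation: [0.995, 0.095, -0.0, 0.0]
force: [-0.2, -0.1, -3.0]
opening: 0.0392
```

drive_tool --delta_pos '[[0,0,0.005],[0,0,0.01],[0,0,0.015],[0,0,0.02],[0,0,0.02]]' --rotation '[[0,0,0],[0,0,0],[0,0,0],[0,0,0],[0,0,0]]' --fingers '[0,0,0,0,0]'

```text
clock: 47.4
eef_pos: [0.6351, 0.024, 0.0457]
orientation: [0.995, 0.095, 0.0, 0.0]
force: [-2.8, -1.8, 5.1]
opening: 0.0391
```

drive_tool --delta_pos '[[0,0,0],[0,0,0],[0,0,0],[0,0,0],[0,0,0]]' --rotation '[[0,0,0],[0,0,0],[0,0,0],[0,0,0],[0,0,0]]' --fingers '[70,70,70,70,70]'

```text
clock: 47.9
eef_pos: [0.6351, 0.024, 0.045]
orientation: [0.995, 0.095, -0.0, 0.0]
force: [-0.2, -0.2, -1.0]
opening: 0.0596
```

drive_tool --delta_pos '[[0,0,-0.1],[0,0,-0.3],[0,0,-0.7],[0,0,-0.7],[0,0,-0.7]]' --rotation '[[0,0,0],[0,0,0],[0,0,0],[0,0,0],[0,0,0]]' --fingers '[70,70,70,70,70]'

```text
clock: 48.4
eef_pos: [0.636, 0.0241, 0.1169]
orientation: [0.995, 0.095, 0.001, 0.0]
force: [0.5, 0.2, 0.4]
opening: 0.0597
```

drive_tool --delta_pos '[[-0.4,-0.06,0],[-0.78,-0.12,0],[-0.78,-0.12,0],[-0.78,-0.12,0]]' --rotation '[[0,0,0],[0,0,0],[0,0,0],[0,0,0]]' --fingers '[60,60,60,60]'

```text
clock: 48.8
eef_pos: [0.5554, 0.0206, 0.1149]
orientation: [0.995, 0.095, -0.0, 0.0]
force: [0.4, 0.3, 0.5]
opening: 0.0513
```

drive_tool --delta_pos '[[-0.4,-0.06,0],[-0.78,-0.12,0],[-0.78,-0.12,0],[-0.78,-0.12,0]]' --rotation '[[0,0,0],[0,0,0],[0,0,0],[0,0,0]]' --fingers '[60,60,60,60]'

```text
clock: 49.2
eef_pos: [0.4782, 0.0179, 0.1153]
orientation: [0.995, 0.095, 0.0, 0.0]
force: [0.5, -0.7, 0.1]
opening: 0.0511
```

drive_tool --delta_pos '[[-0.4,-0.06,0],[-0.76,-0.12,0],[-0.76,-0.12,0],[-0.76,-0.12,0],[-0.76,-0.12,0]]' --rotation '[[0,0,0],[0,0,0],[0,0,0],[0,0,0],[0,0,0]]' --fingers '[60,60,60,60,60]'

```text
clock: 49.7
eef_pos: [0.4029, 0.0157, 0.1155]
orientation: [0.995, 0.095, 0.001, -0.0]
force: [-0.2, 1.0, 0.3]
opening: 0.0513
```

```bash
python3 - <<'E'
from h import *
s=arm.state();print(s['force'])
for n in('side','top'):
    c=cam(n); C=cloud(c); save(c,n+'3.png',(215,110,375,230) if n=='side' else (190,120,420,320),3)
    for nm,lo,hi in [('seated',(.58,-.1,.084),(.7,.15,.1)),('cover',(.3,-.2,.04),(.5,.2,.058)),('ins',(.2,-.4,.03),(.65,-.15,.045)),('collar',(.55,-.2,.066),(.75,.2,.079))]:
        for P,ce in box(C,lo,hi): print(n,nm,rect(P),'z',np.percentile(P[:,2],[5,50,95]).round(4),len(P))
plan(400.3,14.9,25,11.2,n=1)
E
```

```text
[-0.21473313  0.99211592  0.33098152]
side seated [649.6, -49.4, 64.8, 39.8, -79.2] z [0.0883 0.0943 0.0972] 347
side seated [635.3, 24.6, 63.9, 39.8, -78.1] z [0.089  0.094  0.0967] 386
side cover [401.4, 13.8, 249.1, 78.5, -79.0] z [0.0466 0.0507 0.0537] 2473
side collar [635.6, 23.4, 230.0, 60.9, -79.1] z [0.0684 0.0729 0.0761] 780
top seated [650.3, -46.9, 60.1, 40.9, -79.1] z [0.0887 0.0928 0.0964] 331
top seated [635.9, 25.5, 60.0, 40.6, -77.6] z [0.0892 0.0931 0.0969] 328
top cover [419.6, -74.4, 76.8, 59.2, 11.3] z [0.0463 0.05   0.0536] 559
top ins [361.9, -364.9, 60.9, 41.3, 29.7] z [0.0339 0.0379 0.0415] 334
top collar [636.3, 25.5, 227.0, 62.8, -78.9] z [0.0677 0.072  0.0755] 696
from [402.2  15.7 115.2] turn [-0.  -0.1 -0.3] calls 1
[-0.02, 0.01, 0.9] [-0.0, -0.0, -0.01]
end [400.5  14.5  25.2]
```

View pics/side3.png

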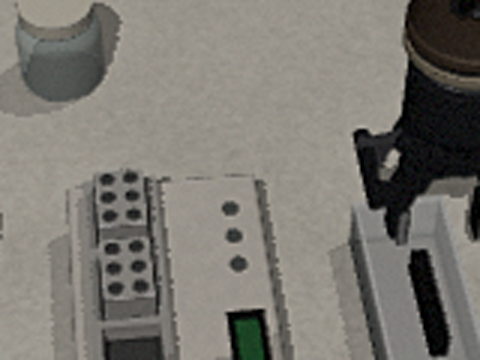

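Both inserts are seated. Their top faces read 93 mm in the top view and 94 mm in the side view (55+38 = 93), centred in pockets 1 and 2. Next is the cover.

drive_tool --delta_pos '[[-0.02,0,0.2],[-0.02,0,0.4],[-0.02,0,0.6],[-0.02,0,0.8],[-0.02,0,0.9]]' --rotation '[[0,0,-0.01],[0,0,-0.01],[0,0,-0.01],[0,0,-0.01],[0,0,-0.01]]' --fingers '[60,60,60,60,60]'

```text
clock: 50.3
eef_pos: [0.3986, 0.0152, 0.0237]
orientation: [0.995, 0.098, -0.001, -0.0]
force: [-0.6, 0.3, 1.0]
opening: 0.0513
```

drive_tool --delta_pos '[[0,0,0],[0,0,0],[0,0,0],[0,0,0],[0,0,0]]' --rotation '[[0,0,0],[0,0,0],[0,0,0],[0,0,0],[0,0,0]]' --fingers '[0,0,0,0,0]'

```text
clock: 50.8
eef_pos: [0.3994, 0.0152, 0.0258]
orientation: [0.995, 0.098, 0.001, -0.0]
force: [1.6, 1.0, 3.9]
opening: 0.0128
```

drive_tool --delta_pos '[[0,0,0],[0,0,0],[0,0,0],[0,0,0],[0,0,0]]' --rotation '[[0,0,0],[0,0,0],[0,0,0],[0,0,0],[0,0,0]]' --fingers '[0,0,0,0,0]'

```text
clock: 51.3
eef_pos: [0.3995, 0.0151, 0.0257]
orientation: [0.995, 0.098, 0.001, 0.0]
force: [1.1, 1.2, 7.8]
opening: 0.0127
```

drive_tool --delta_pos '[[0,0,-0.1],[0,0,-0.3],[0,0,-0.5],[0,0,-0.7],[0,0,-0.9]]' --rotation '[[0,0,0],[0,0,0],[0,0,0],[0,0,0],[0,0,0]]' --fingers '[0,0,0,0,0]'

```text
clock: 51.8
eef_pos: [0.3973, 0.0148, 0.1161]
orientation: [0.995, 0.098, -0.001, -0.0]
force: [0.2, -0.8, -2.9]
opening: 0.0128
```

drive_tool --delta_pos '[[0,0,-0.1],[0,0,-0.25],[0,0,-0.35],[0,0,-0.35],[0,0,-0.35]]' --rotation '[[0,0,0],[0,0,0],[0,0,0],[0,0,0],[0,0,0]]' --fingers '[0,0,0,0,0]'

```text
clock: 52.3
eef_pos: [0.3981, 0.0148, 0.1497]
orientation: [0.995, 0.098, -0.0, 0.0]
force: [0.1, -0.0, -3.5]
opening: 0.013
```

```bash
python3 - <<'E'
from h import *
c=cam('side'); s=arm.state();print(s['eef_pos'],s['opening'],s['force'],s['orientation'])
C=cloud(c)
for P,ce in box(C,(.3,-.2,.165),(.5,.2,.187)): print(rect(P),np.median(P[:,2]),len(P))
plan(636.0,24.8,s['eef_pos'][2]*1000,11)
E
```

```text
[0.39791694 0.01483167 0.14946605] 0.013032357377090466 [-0.4054226   0.32067134 -2.82660583] [ 9.95218465e-01  9.76724416e-02 -5.48760058e-04  1.29884992e-05]
[394.8, 36.2, 199.3, 78.4, -78.6] 0.17462505339797996 1965
from [397.9  14.8 149.5] turn [-0.   0.1  0.2] calls 3
[0.78, 0.12, -0.0] [-0.0, 0.0, 0.0]
[0.79, 0.12, -0.0] [-0.0, 0.0, 0.0]
[0.78, 0.13, -0.0] [-0.0, 0.0, 0.01]
end [635.6  24.2 149.2]
```

drive_tool --delta_pos '[[0.15,0.02,0],[0.3,0.05,0],[0.45,0.07,0],[0.6,0.1,0],[0.78,0.12,0]]' --rotation '[[0,0,0],[0,0,0],[0,0,0],[0,0,0],[0,0,0]]' --fingers '[0,0,0,0,0]'

```text
clock: 52.85
eef_pos: [0.477, 0.0181, 0.149]
orientation: [0.995, 0.098, -0.001, 0.0]
force: [0.2, -0.1, -2.3]
opening: 0.0129
```

drive_tool --delta_pos '[[0.15,0.02,0],[0.3,0.05,0],[0.45,0.07,0],[0.6,0.1,0],[0.78,0.12,0]]' --rotation '[[0,0,0],[0,0,0],[0,0,0],[0,0,0],[0,0,0]]' --fingers '[0,0,0,0,0]'

```text
clock: 53.35
eef_pos: [0.5558, 0.0215, 0.1487]
orientation: [0.995, 0.098, -0.001, 0.0]
force: [0.0, -0.1, -3.5]
opening: 0.0125
```

drive_tool --delta_pos '[[0.15,0.02,0],[0.3,0.05,0],[0.45,0.07,0],[0.6,0.1,0],[0.79,0.12,0]]' --rotation '[[0,0,0],[0,0,0],[0,0,0],[0,0,0],[0,0,0]]' --fingers '[0,0,0,0,0]'

```text
clock: 53.85
eef_pos: [0.6356, 0.0251, 0.1484]
orientation: [0.995, 0.098, -0.001, 0.0]
force: [-0.2, 0.2, -2.8]
opening: 0.0129
```

drive_tool --delta_pos '[[0,0,0.1],[0,0,0.18],[0,0,0.24],[0,0,0.24],[0,0,0.24]]' --rotation '[[0,0,0],[0,0,0],[0,0,0],[0,0,0],[0,0,0]]' --fingers '[0,0,0,0,0]'

```text
clock: 54.35
eef_pos: [0.6355, 0.0253, 0.126]
orientation: [0.995, 0.098, -0.0, 0.0]
force: [-0.5, -0.6, -3.0]
opening: 0.0127
```

```bash
python3 - <<'E'
from h import *
plan(636.6,25.3,105,11.2,dec=3)
s=arm.state();print(s['force'])
for n in('side','top'):
    c=cam(n); C=cloud(c)
    for P,ce in box(C,(.5,-.15,.135),(.75,.2,.158)): print(n,rect(P),np.median(P[:,2]).round(4),len(P))
    if n=='side': save(c,'coverback.png',(200,100,340,280),3)
E
```

```text
from [635.5  25.3 126. ] turn [0. 0. 0.] calls 1
[0.011, 0.002, 0.21] [0.0, 0.001, 0.001]
end [636.6  25.3 105. ]
[-0.47924965 -0.55485811 -2.96475678]
side [627.2, 68.9, 155.9, 77.1, -78.8] 0.1509 1821
top [670.2, -84.4, 55.2, 16.3, 14.2] 0.1505 82
top [621.2, 107.2, 77.8, 76.7, 11.3] 0.1505 835
```

View pics/coverback.png

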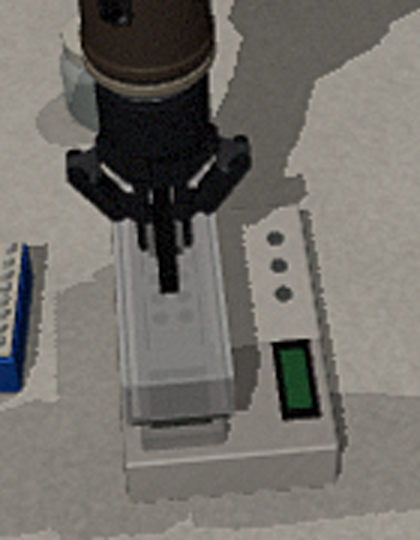

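The cover is level above the collar (crop (175,330)), and its +y edge is within 1 mm of where it should be. Lowering.

drive_tool --delta_pos '[[0.01,0,0.06],[0.01,0,0.12],[0.01,0,0.18],[0.01,0,0.24],[0.01,0,0.3]]' --rotation '[[0,0,0],[0,0,0],[0,0,0],[0,0,0],[0,0,0]]' --fingers '[0,0,0,0,0]'

```text
clock: 54.95
eef_pos: [0.6368, 0.0256, 0.0954]
orientation: [0.995, 0.098, -0.0, 0.0]
force: [-0.2, 0.2, -3.0]
opening: 0.0127
```

drive_tool --delta_pos '[[0,0,0.03],[0,0,0.06],[0,0,0.09],[0,0,0.12],[0,0,0.13]]' --rotation '[[0,0,0],[0,0,0],[0,0,0],[0,0,0],[0,0,0]]' --fingers '[0,0,0,0,0]'

```text
clock: 55.45
eef_pos: [0.6368, 0.0255, 0.0828]
orientation: [0.995, 0.098, -0.0, 0.0]
force: [-0.5, -0.7, -2.1]
opening: 0.0128
```

drive_tool --delta_pos '[[0,0,0],[0,0,0.005],[0,0,0.01],[0,0,0.015],[0,0,0.015]]' --rotation '[[0,0,0],[0,0,0],[0,0,0],[0,0,0],[0,0,0]]' --fingers '[0,0,0,0,0]'

```text
clock: 55.95
eef_pos: [0.637, 0.0256, 0.0816]
orientation: [0.995, 0.098, 0.0, 0.0]
force: [-0.1, 0.1, -3.1]
opening: 0.0127
```

drive_tool --delta_pos '[[0,0,0.005],[0,0,0.01],[0,0,0.01],[0,0,0.01],[0,0,0.01]]' --rotation '[[0,0,0],[0,0,0],[0,0,0],[0,0,0],[0,0,0]]' --fingers '[0,0,0,0,0]'

```text
clock: 56.45
eef_pos: [0.6371, 0.0256, 0.0809]
orientation: [0.995, 0.098, 0.0, 0.0]
force: [-0.3, -0.9, 1.2]
opening: 0.013
```

drive_tool --delta_pos '[[0,0,0],[0,0,0],[0,0,0],[0,0,0],[0,0,0]]' --rotation '[[0,0,0],[0,0,0],[0,0,0],[0,0,0],[0,0,0]]' --fingers '[50,50,50,50,50]'

```text
clock: 56.95
eef_pos: [0.637, 0.0256, 0.0806]
orientation: [0.995, 0.098, 0.0, 0.0]
force: [-0.5, -0.5, 0.3]
opening: 0.0427
```

drive_tool --delta_pos '[[0,0,-0.1],[0,0,-0.3],[0,0,-0.6],[0,0,-0.9],[0,0,-0.9]]' --rotation '[[0,0,0],[0,0,0],[0,0,0],[0,0,0],[0,0,0]]' --fingers '[50,50,50,50,50]'

```text
clock: 57.45
eef_pos: [0.6396, 0.0265, 0.176]
orientation: [0.995, 0.098, 0.004, -0.0]
force: [0.1, 0.9, 0.5]
opening: 0.0426
```

drive_tool --delta_pos '[[-0.4,0.4,0],[-0.9,0.9,0],[-0.9,0.9,0],[-0.9,0.9,0],[-0.9,0.9,0]]' --rotation '[[0,0,0],[0,0,0],[0,0,0],[0,0,0],[0,0,0]]' --fingers '[50,50,50,50,50]'

```text
clock: 57.95
eef_pos: [0.5661, -0.0806, 0.171]
orientation: [0.995, 0.097, 0.0, 0.0]
force: [0.2, 1.0, -0.2]
opening: 0.043
```

drive_tool --delta_pos '[[-0.4,0.4,0],[-0.9,0.9,0],[-0.9,0.9,0],[-0.9,0.9,0],[-0.9,0.9,0]]' --rotation '[[0,0,0],[0,0,0],[0,0,0],[0,0,0],[0,0,0]]' --fingers '[50,50,50,50,50]'

```text
clock: 58.45
eef_pos: [0.4963, -0.185, 0.1708]
orientation: [0.995, 0.098, 0.0, -0.0]
force: [-0.1, 0.3, -0.5]
opening: 0.0427
```

```bash
python3 - <<'E'
from h import *
for n in('side','top'):
    c=cam(n); C=cloud(c); save(c,n+'4.png',s=1.4)
    for nm,lo,hi in [('cover',(.5,-.15,.095),(.75,.2,.112)),('handle',(.5,-.15,.118),(.75,.2,.14)),('rib',(.4,.25,.033),(.68,.4,.055)),('ins',(.2,-.4,.03),(.65,-.15,.045)),('jar',(.4,-.4,.08),(.9,-.1,.1)),('tip',(.72,-.2,.045),(.9,.15,.065)),('timer',(.69,.15,.018),(.9,.3,.03))]:
        for P,ce in box(C,lo,hi): print(n,nm,rect(P),'z',np.percentile(P[:,2],[5,50,95]).round(4),len(P))
E
```

```text
side cover [637.8, 23.6, 249.4, 77.0, -78.8] z [0.1029 0.106  0.1087] 2640
side handle [637.7, 24.5, 89.3, 13.9, -78.9] z [0.1235 0.1296 0.1324] 207
side rib [575.5, 319.9, 44.6, 11.9, -78.9] z [0.0381 0.0412 0.0445] 136
side rib [490.8, 320.9, 44.5, 12.1, -78.6] z [0.0366 0.0416 0.0443] 144
side ins [361.2, -367.0, 63.6, 50.0, 25.5] z [0.0319 0.0387 0.042 ] 252
side jar [741.2, -283.2, 69.6, 68.2, -47.9] z [0.0825 0.0912 0.0944] 405
side tip [806.0, 2.8, 127.8, 84.2, -84.0] z [0.0467 0.051  0.0581] 1320
side timer [740.4, 241.4, 64.9, 50.7, 88.5] z [0.0198 0.023  0.0262] 619
top cover [638.6, 25.6, 243.2, 78.7, -78.8] z [0.1014 0.105  0.1084] 2378
top handle [638.1, 25.6, 89.2, 15.3, -79.8] z [0.1228 0.1287 0.1323] 199
top rib [576.1, 321.0, 44.3, 13.3, -80.9] z [0.0362 0.0405 0.044 ] 75
top rib [491.4, 321.8, 43.4, 12.4, -80.9] z [0.0353 0.0414 0.0455] 77
top jar [741.5, -282.9, 68.5, 68.0, -75.6] z [0.0861 0.0896 0.0932] 483
top tip [806.4, 3.3, 123.6, 83.9, -83.4] z [0.046  0.0496 0.0574] 1100
top timer [739.7, 242.0, 65.1, 47.9, 88.8] z [0.0191 0.0228 0.0256] 344
```

View pics/side4.png

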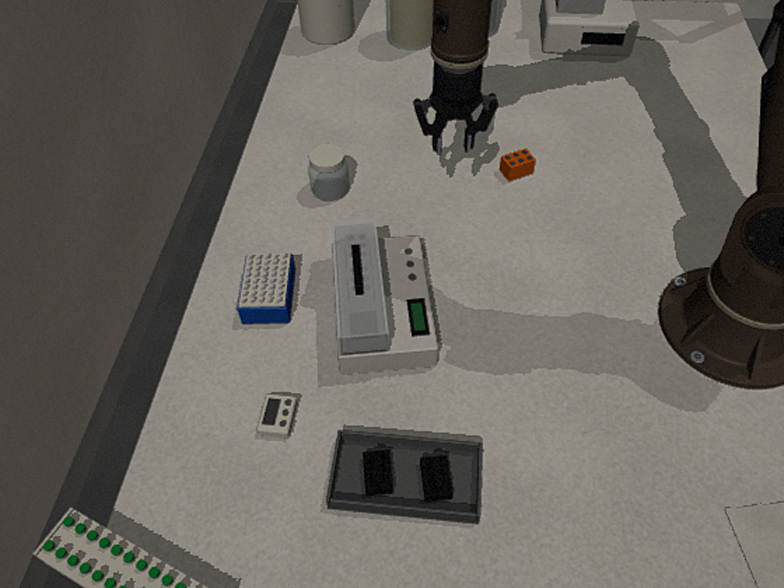

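```bash
python3 -c "
from h import *
print(arm.job_done(), arm.state()['clock'])"
```

```text
the job is handed in; nothing more can be done
the job is handed in; nothing more can be done
```

The job is done and handed in at about 58.6 s on the robot clock, within the 210 s limit.

**What I did**
- I lifted the cover off and stood it upright on the bench.
- I put both black blanks, from pockets 1 and 3, in the grey tray. Pocket 2 had no blank.
- I seated the two aluminium inserts that were there in pockets 1 and 2, wells up. One had been knocked aside during the run, so I measured it again before picking it up.
- I put the cover back last. The orange block was left alone.

**Last checks**
- **Inserts:** both tops read 93–94 mm, against 93 mm expected, and both were centred before the cover went on.
- **Blanks:** both are flat in the tray, with rib tops at 41 mm as expected.
- **Cover:** its top reads 105–106 mm, so it is fully down, and its angle is within about 0.2° of the start. It sits about 2 mm further in x than at the start, inside its 4 mm of play. I left that uncorrected.
- **Bystanders:** the jar and timer read the same as at the start, within about 1 mm. The tip box's final position was consistent between the two cameras, but its first measurement was too partial to compare. I never worked near it.

**What disagreed**
- The fingertips were about 30 mm behind the reported tool point, not 11 mm ahead of it as described. My first close on the handle therefore missed above it without harm. After that I used the offset I had measured.
- Setting the cover down on the bench briefly pressed with 26 N. That was the highest force I saw.

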